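# Put the shaker and the nested measuring cups away in the revolving stand

## Task

Put the shaker and the measuring cups away in the revolving stand: pull up its spring pin, turn the table a quarter turn so that the small empty ring comes to the front, let the pin drop home in the middle hole and stand the shaker upright in the ring. Pin the table at the next quarter turn, with the large ring at the front, and nest all the cups upright one inside the other in it, largest first, handles pointing outwards from the post. Last, pull the pin, turn the table back until the cups are under the shelf and let the pin drop home there; leave the oil bottle and the garlic alone.

Things in the scene. Friction and masses are not known exactly. Their poses are not given: they have to be found in the camera images.
- board: Fixed wooden board under the work; its top is at z = 0.082 in the world and spans about x 0.42 to 0.89, y -0.36 to 0.33. A tall oven stands to its left, from x = 0.39 on and y = 0.39 outwards.
- stand: Fixed steel stand on the board. Origin: on the turntable's vertical axis, at board level; x to its rear, y to its left. Foot: flat ring of 168 mm radius, 16 mm high. A post (10 mm radius) on the axis carries the shelf over the rear: x -12 to +148 mm, y -85 to +85 mm, underside 140 mm and top 145 mm above the board, with two spice jars on it up to 250 mm high.
- post (a point): Point on the turntable's axis (the post) at the height of the turntable's top face, 24 mm above the board.
- turntable (a joint): Turn in rad of the turntable (130 mm radius) about the post: 0 = cup bay at the rear under the shelf, grows clockwise from above, 1.571 = small bay at the front, 3.142 = cup bay at the front; stops just past both ends. Pin holes at 0, 1.571, 3.142, play 0.01. Turns with under 2 N at the knob while the pin is out, not at all while it is in. A shaker fixed on it rises 103 mm above the board.
- small_bay (a point): Centre of the empty small bay on the turntable's top face, 75 mm from the axis, between the post and the knob; a ring of 66 mm inside diameter, 8 mm high and 2.5 mm thick surrounds it. The loose shaker stands in this ring. Turns with the table.
- bay (a point): Centre of the large cup bay on the turntable's top face, 75 mm from the axis; a ring of 97 mm inside diameter, 9 mm high and 2.5 mm thick surrounds it. The cup nest stands in this ring. Turns with the table.
- plunger (a joint): Lift of the index pin in m: 0 = home in a hole, 0.018 = pulled right up (stop). Above 0.012 it is clear of the hole; released between holes it rests on the foot ring at about 0.012 and drops in when it comes over a hole. The spring pushes it down with 6 N at the bottom, 11 N at the top.
- knob (a point): Middle of the grip of the pin's black knob, 150 mm from the axis at angle -1.571 minus the turntable's value in the stand's frame: right of the stand at 0, front at 1.571, left at 3.142. 99 mm above the board when home. Upright, 24 mm across, 29 mm at its top 17 mm above this point; its lower end is 15 mm below, over a sleeve of 9.5 mm radius. It spins freely on its pin.
- cup_a: The largest of four graded round steel measuring cups: rim 88 mm, base 82 mm across outside, 50 mm high, wall 2 mm, floor 2.5 mm; takes the other three. May be absent. Origin: centre of its underside; z up; x along its handle, a level flat strap 14 mm wide, 6 mm thick, its mid-thickness 49 mm above the underside, out to 98 mm from the cup's axis.
- cup_a_grip (a point): Grip point on the handle of cup_a: 80 mm from the cup's axis along its x, 49 mm above its underside, at mid-thickness of the strap; pinch it from above across the strap (14 mm); 60 N keeps the cup level.
- cup_b: The second of four graded round steel measuring cups: rim 73 mm, base 67 mm across outside, 47.5 mm high, wall 2 mm, floor 2.5 mm; fits inside the largest. May be absent. Origin: centre of its underside; z up; x along its handle, a level flat strap 14 mm wide, 6 mm thick, its mid-thickness 57.5 mm above the underside, out to 98 mm from the cup's axis.
- cup_b_grip (a point): Grip point on the handle of cup_b: 80 mm from the cup's axis along its x, 57.5 mm above its underside, at mid-thickness of the strap; pinch it from above across the strap (14 mm); 60 N keeps the cup level.
- cup_c: The third of four graded round steel measuring cups: rim 58 mm, base 52 mm across outside, 45 mm high, wall 2 mm, floor 2.5 mm; fits inside the two larger ones. May be absent. Origin: centre of its underside; z up; x along its handle, a level flat strap 14 mm wide, 6 mm thick, its mid-thickness 66 mm above the underside, out to 98 mm from the cup's axis.
- cup_c_grip (a point): Grip point on the handle of cup_c: 80 mm from the cup's axis along its x, 66 mm above its underside, at mid-thickness of the strap; pinch it from above across the strap (14 mm); 60 N keeps the cup level.
- cup_d: The smallest of four graded round steel measuring cups: rim 43 mm, base 37 mm across outside, 42.5 mm high, wall 2 mm, floor 2.5 mm; fits inside any of the others. May be absent. Origin: centre of its underside; z up; x along its handle, a level flat strap 14 mm wide, 6 mm thick, its mid-thickness 74.5 mm above the underside, out to 98 mm from the cup's axis.
- cup_d_grip (a point): Grip point on the handle of cup_d: 80 mm from the cup's axis along its x, 74.5 mm above its underside, at mid-thickness of the strap; pinch it from above across the strap (14 mm); 60 N keeps the cup level.
- oil_bottle: Bystander: steel-grey squeeze bottle, 55 mm across, 165 mm high, at the back of the board. Origin: centre of its underside.
- garlic_1: Bystander: garlic bulb, 60 mm, at the back of the board. Origin: centre of its underside.
- shaker: Loose round steel shaker with a domed holed top, standing on the board left of the stand, 55 mm across, 86 mm high (the other shaker, on the turntable, is fixed there). Origin: centre of its underside, z up.

How it is judged (in metres and radians):
On the way, in this order (a step that is already met when the one before it is completed fails the run):
1. the small bay stands at the front with the pin home in the middle hole (value of joint turntable between 1.53 and 1.61 rad and value of joint plunger below 0.003 m), for 0.3 s.
2. the shaker stands upright in the small bay, the pin still in the middle hole (all of step 1 and horizontal distance between shaker and small_bay below 0.009 m and height (world z) of shaker between 0.102 and 0.111 m and angle between shaker's own z axis and vertical below 0.08 rad and linear speed of shaker below 0.02 m/s), for 0.3 s.
3. the large bay stands at the front with the pin home in its hole (value of joint turntable between 3.1 and 3.18 rad and value of joint plunger below 0.003 m), for 0.3 s.
4. all the cups are nested upright in the large bay, handles outwards, the pin still in that hole (all of step 3 and horizontal distance between cup_a and bay below 0.0125 m and height (world z) of cup_a between 0.102 and 0.12 m and angle between each of cup_a, cup_b, cup_c, cup_d's own z axis and vertical below 0.12 rad and horizontal distance between each of cup_a_grip, cup_b_grip, cup_c_grip, cup_d_grip and post above 0.12 m and horizontal distance between cup_b and bay below 0.02 m and height (world z) of cup_b between 0.102 and 0.12 m and horizontal distance between cup_a and cup_b below 0.0095 m and z of cup_b in the frame of cup_a between 0.001 and 0.012 m and horizontal distance between cup_c and bay below 0.0275 m and height (world z) of cup_c between 0.102 and 0.12 m and horizontal distance between cup_a and cup_c below 0.017 m and z of cup_c in the frame of cup_a between 0.001 and 0.012 m and horizontal distance between cup_b and cup_c below 0.0095 m and z of cup_c in the frame of cup_b between 0.001 and 0.012 m and horizontal distance between cup_d and bay below 0.035 m and height (world z) of cup_d between 0.102 and 0.12 m and horizontal distance between cup_a and cup_d below 0.0245 m and z of cup_d in the frame of cup_a between 0.001 and 0.012 m and horizontal distance between cup_b and cup_d below 0.017 m and z of cup_d in the frame of cup_b between 0.001 and 0.012 m and horizontal distance between cup_c and cup_d below 0.0095 m and z of cup_d in the frame of cup_c between 0.001 and 0.012 m and linear speed of each of cup_a, cup_b, cup_c, cup_d below 0.02 m/s), for 0.3 s.
At the end, for the whole second after the job is handed in: Table within 0.04 rad of 0, pin lifted under 3 mm; shaker upright in the small bay (9 mm of its centre); every cup present in the large bay, upright within 0.12 rad, its floor 1 to 12 mm above that of each larger cup, grip point over 120 mm from the post; all at rest (value of joint turntable between -0.04 and 0.04 rad and value of joint plunger below 0.003 m and horizontal distance between cup_a and bay below 0.0125 m and height (world z) of cup_a between 0.102 and 0.12 m and angle between each of cup_a, cup_b, cup_c, cup_d's own z axis and vertical below 0.12 rad and horizontal distance between each of cup_a_grip, cup_b_grip, cup_c_grip, cup_d_grip and post above 0.12 m and horizontal distance between cup_b and bay below 0.02 m and height (world z) of cup_b between 0.102 and 0.12 m and horizontal distance between cup_a and cup_b below 0.0095 m and z of cup_b in the frame of cup_a between 0.001 and 0.012 m and horizontal distance between cup_c and bay below 0.0275 m and height (world z) of cup_c between 0.102 and 0.12 m and horizontal distance between cup_a and cup_c below 0.017 m and z of cup_c in the frame of cup_a between 0.001 and 0.012 m and horizontal distance between cup_b and cup_c below 0.0095 m and z of cup_c in the frame of cup_b between 0.001 and 0.012 m and horizontal distance between cup_d and bay below 0.035 m and height (world z) of cup_d between 0.102 and 0.12 m and horizontal distance between cup_a and cup_d below 0.0245 m and z of cup_d in the frame of cup_a between 0.001 and 0.012 m and horizontal distance between cup_b and cup_d below 0.017 m and z of cup_d in the frame of cup_b between 0.001 and 0.012 m and horizontal distance between cup_c and cup_d below 0.0095 m and z of cup_d in the frame of cup_c between 0.001 and 0.012 m and linear speed of each of cup_a, cup_b, cup_c, cup_d, shaker below 0.02 m/s and horizontal distance between shaker and small_bay below 0.009 m and height (world z) of shaker between 0.102 and 0.111 m and angle between shaker's own z axis and vertical below 0.08 rad and velocity of joint turntable between -0.05 and 0.05 rad/s); the robot touches nothing.
It fails at once if the oil bottle is shifted more than 50 mm (distance of oil_bottle from where it was at the start of the episode above 0.05 m).
It fails at once if the garlic is shifted more than 50 mm (distance of garlic_1 from where it was at the start of the episode above 0.05 m).
Of cup_a, cup_b, cup_c, cup_d only 2 to 4 are there at a start; the rules pass over those that are not, and their reading is None.
At some moment in a run one of cup_a, cup_b, cup_c may be knocked a few centimetres aside while the robot is not near it.
Once in a run the grip may slacken for a moment while it holds something.
It also fails if it takes over 210 s, if anything falls off the work surface, if the arm or the gripper's body presses on something with over 40 N, if the wrist force passes 120 N, or if a joint passes its speed limit or range.

## Robot

A 6-joint arm with a two-finger parallel gripper is mounted at the origin on a cart in front of the work surface, level with it; the furniture and walls round the work are solid. World frame = base frame: x ahead of the robot, y to its left, z up, the work surface at z = 0. Lengths are in mm, angles in rad, forces in N, time in s.
With the tool pointing down it reaches from about 225 to 725 mm from the base axis. Payload 3.1 kg.
Tool frame: the origin (TCP) lies at the very end of the fingers, on their centre line; the grasp point (between the pads) lies 19 mm behind it; z points along the fingers, y is the direction in which the jaws open and shut (so a half turn about z gives the same grasp; the last joint's range is limited). The gripper opens to 85 mm and grips with 20 to 120 N. Pads are 22 mm wide; open, the fingers measure 114 mm over their backs; the gripper's body (76 mm by 85 mm) begins 54 mm behind the grasp point. The pads swing forward as they close: fully open they stand 13 mm farther back than shut.
Start: joints at [1.14, 0.048, 0.099, 1.622, 0, 1.443], TCP at [156.559, 501.105, 199.012] pointing down, gripper open.
Joint ranges: [-2.91, 2.91], [-0.99, 1.94], [-1.21, 1.42], [-2.12, 2.29], [-1.49, 1.47], [-3.14, 3.14]. Speed limits (rad/s): [2.79, 2.79, 3.14, 3.14, 3.14, 3.14].

## Interface

Orientations are given as a rotation vector (axis times angle).
In Python, from plant import env, vision gives the robot as it stands. The module is installed in compiled form; this text tells all that it offers.
- The arm moves only by the tool play_rows, never from a script. Its argument "series" is a list of rows, each an object of numbers: "dx", "dy", "dz": the shift along the world's x, y, z in m; "ax", "ay", "az": the turn, a rotation vector about the world's x, y, z in rad; "claw": the opening, from 0 (shut) to 1 (fully open). A call has 1 to 20 rows; each row is the pose to reach, as a shift and turn from the pose commanded when the call began; what a row does not reach only later rows make up. A row lasts 1/10 s, in which the tool goes at most 50 mm and 8.59 degrees, less where a joint would pass 70% of its speed; a pose out of reach is approached as far as the arm can. A call with a gripper value outside its range is refused whole. The fingers move at their own pace and stop on an object; "force" is the grip in N (left out, the last holds). Time passes only in rows, so rows that repeat a pose let the fingers close. It gives the time, the measured TCP pose, the force and the opening at its end, in the units of the state.
- env.get_state(): the state, without advancing time (a new reading comes with each control period).
- vision.capture(name): name is "scene" or "top" or "wrist"; returns a dict with "pixels" (480x640x3 uint8, red, green, blue), "mtx" (3x3 intrinsics, pixels), "xyz" and "orientation" of the camera in the world. Camera axes: x right, y up, looking along -z (the intrinsics and any distortion apply to the point x, -y, -z); pixel columns grow to the right and rows downward; lengths in mm; the calibration is good to about 2 mm. A picture is of the moment at which its call begins. There is no depth.
- env.hand_in(): hands the job in, once; it reports no verdict.
The state is a dict: "t": time; "q": joint angles; "qd": joint speeds; "joint_efforts": joint torques, N m; "position": TCP position; "tool_rot": TCP orientation; "wrist_force": force on the tool from outside, world axes, zero at the start; "wrist_torque": the same for the moment, N m; "width": finger opening in mm.
Only numpy, scipy, OpenCV 4.12 (cv2) and the standard library are available. Lean on these libraries where they do the work, as an engineer would, in place of code of your own. Each camera call takes 0.05 s, during which the arm holds its last target. There are 200 camera calls.

## Working session

There is one attempt and no reset: what is moved stays moved. The work goes in short steps, Python scripts to look and compute and a tool call to move; the robot and the scene stay as the last step left them, time stands still between calls to the robot, and variables do not carry over. Pictures are saved under pics/ and viewed, about 12 in all and at most 16, crops included, and the job is handed in when it is done.

Besides the shell and the picture viewer there is one more tool, called after "Emit:" by a JSON object that holds its "api" and its "payload", one argument or row to a line. play_rows: Moves the arm, as the interface text tells. Its arguments: {"type":"object","properties":{"series":{"type":"array","items":{"type":"object","properties":{"dx":{"type":"number"},"dy":{"type":"number"},"dz":{"type":"number"},"ax":{"type":"number"},"ay":{"type":"number"},"az":{"type":"number"},"claw":{"type":"number"}}}},"force":{"type":"number"}},"required":["series"]}

```bash
mkdir -p pics; cat > h.py <<'E'
import numpy as np, cv2
from scipy.spatial.transform import Rotation as R
from plant import env, vision
def rot(o):
    o=np.array(o,float)
    return o if o.shape==(3,3) else R.from_rotvec(o).as_matrix() if o.size==3 else R.from_quat(o).as_matrix()
def snap(n,f=None):
    c=vision.capture(n)
    if f: cv2.imwrite('pics/'+f,c['pixels'][:,:,::-1])
    return c
def ray(c,u,v,z):
    K=np.array(c['mtx']);d=np.linalg.inv(K)@[u,v,1];d=rot(c['orientation'])@[d[0],-d[1],-d[2]]
    p=np.array(c['xyz'],float);return p+d*(z-p[2])/d[2]
def proj(c,P):
    K=np.array(c['mtx']);q=rot(c['orientation']).T@(np.array(P,float)-c['xyz']);q=K@[q[0],-q[1],-q[2]];return q[:2]/q[2]
E
python3 - <<'E'
from h import *
for n in('scene','top'):
    c=snap(n,n+'0.png');print(n,{k:v for k,v in c.items() if k!='pixels'})
print(env.get_state())
E
```

```text
scene {'mtx': array([[516.76420543,   0.        , 320.60151481],
       [  0.        , 516.76420543, 237.86756598],
       [  0.        ,   0.        ,   1.        ]]), 'xyz': array([ 18.21188241, 305.68621764, 907.14589747]), 'orientation': array([ 0.45740621, -0.80350871, -1.95245553])}
top {'mtx': array([[531.77045786,   0.        , 320.38427697],
       [  0.        , 531.77045786, 235.05023827],
       [  0.        ,   0.        ,   1.        ]]), 'xyz': array([  83.39284778, -159.54883508, 1353.26934765]), 'orientation': array([ 0.36242444, -0.29186051, -1.29386438])}
{'t': 0.1, 'q': array([ 1.14017999e+00,  4.87248920e-02,  9.77287838e-02,  1.62200015e+00,
       -4.48122989e-05,  1.44301836e+00]), 'qd': array([-1.45551118e-04, -9.10141033e-04,  4.57521972e-03,  8.95972306e-04,
       -3.17877984e-05,  6.43193864e-04]), 'joint_efforts': array([ 2.21441347e-03, -3.39849401e+01,  3.20936394e+01,  1.58569071e-02,
       -3.10272189e-04, -3.23548569e-06]), 'position': array([156.32082799, 500.52471974, 197.89632399]), 'tool_rot': array([-0.47379641, -3.10508807,  0.00334063]), 'wrist_force': array([ 0.61370042,  0.19188793, -0.18904521]), 'wrist_torque': array([0.01465459, 0.02731079, 0.04536837]), 'width': 85.51830304645907}
```

View pics/scene0.png

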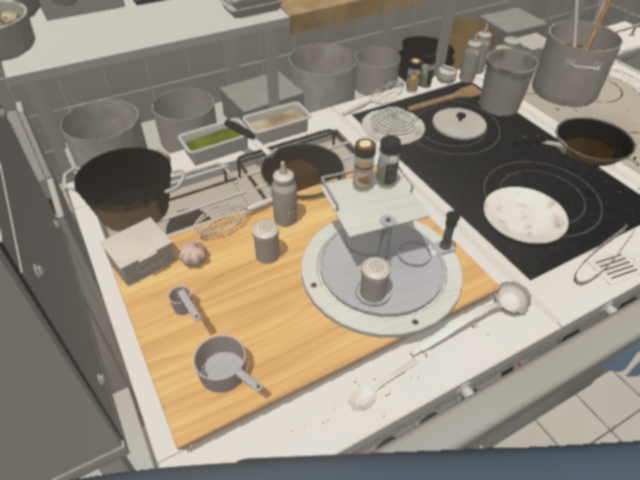

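View pics/top0.png

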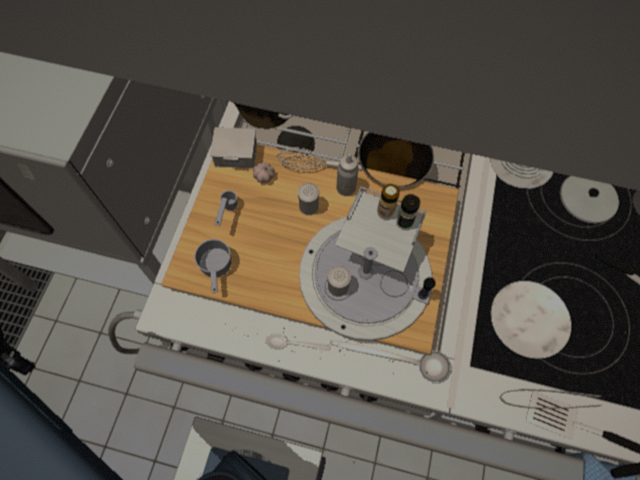

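Scene view: two cups (large at (221,362), small at (180,300)), loose shaker at (266,242), knob right of the stand at (451,225), foot ring with pin holes at (314,284) and (416,322). The top view agrees.

```bash
python3 - <<'E'
from h import *
S=snap('scene');T=snap('top')
def hole(c,u,v,r=7):
    g=cv2.cvtColor(c['pixels'],cv2.COLOR_RGB2GRAY)[v-r:v+r+1,u-r:u+r+1].astype(float)
    w=np.clip(np.median(g)-25-g,0,None);y,x=np.mgrid[-r:r+1,-r:r+1]
    return u+(w*x).sum()/w.sum(),v+(w*y).sum()/w.sum()
for n,c,l in(('S',S,[(314,284),(416,322)]),('T',T,[(311,251),(343,327)])):
    p=[ray(c,*hole(c,*q),98) for q in l];print(n,'holes',[np.round(q,1) for q in p],np.linalg.norm(p[0]-p[1]))
    d=p[1]-p[0]; mid=(p[0]+p[1])/2; perp=np.array([-d[1],d[0],0])/2; 
    for s in(1,-1): print('  axis cand',np.round(mid+s*perp,1))
for n,c,l in(('S',S,dict(knobtop=(451,214,198),shaker=(266,228,168),big=(221,352,131),bigend=(262,388,131),small=(180,294,125),smallend=(198,320,156))),
             ('T',T,dict(knobtop=(430,283,198),shaker=(308,191,168),big=(213,257,131),bigend=(213,291,131),small=(231,197,125),smallend=(218,223,156)))):
    for k,(u,v,z) in l.items(): print(n,k,np.round(ray(c,u,v,z),1))
for n,c,(x0,y0,x1,y1) in(('s',S,(130,200,300,400)),('t',T,(170,140,330,310))):
    k=c['pixels'][y0:y1,x0:x1,::-1];cv2.imwrite(f'pics/c{n}.png',cv2.resize(k,None,fx=3.5 if n=='t' else 3,fy=3.5 if n=='t' else 3,interpolation=cv2.INTER_CUBIC))
a,b=[cv2.imread(f'pics/c{n}.png') for n in 'st']
b=cv2.resize(b,(int(b.shape[1]*600/b.shape[0]),600));a=cv2.resize(a,(int(a.shape[1]*600/a.shape[0]),600))
o=np.hstack([a,b]);print(o.shape,a.shape);cv2.imwrite('pics/c1.png',cv2.resize(o,(800,int(o.shape[0]*800/o.shape[1]))))
E
```

```text
S holes [array([596.8, -10.1,  98. ]), array([ 424.7, -136.2,   98. ])] 213.38782391908626
  axis cand [ 573.8 -159.3   98. ]
  axis cand [447.7  12.9  98. ]
T holes [array([597.4, -11.6,  98. ]), array([ 422.9, -136.6,   98. ])] 214.56615175887003
  axis cand [ 572.6 -161.3   98. ]
  axis cand [447.7  13.1  98. ]
S knobtop [ 553.6 -302.7  198. ]
S shaker [723.1  31.  168. ]
S big [518.5 213.6 131. ]
S bigend [422.9 179.9 131. ]
S small [679.1 234.5 125. ]
S smallend [582.2 228.1 156. ]
T knobtop [ 549.1 -309.7  198. ]
T shaker [728.   29.6 168. ]
T big [507.  214.5 131. ]
T bigend [423.1 185.1 131. ]
T small [682.3 227.3 125. ]
T smallend [588.5 225.3 156. ]
(600, 1074, 3) (600, 510, 3)
```

View pics/c1.png

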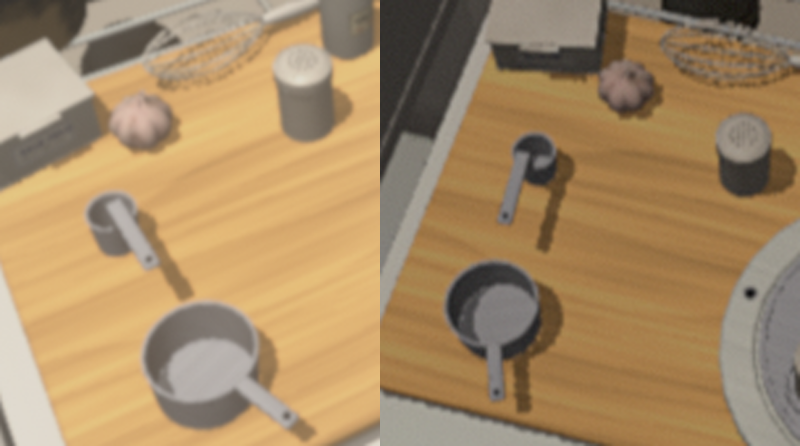

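```bash
cat >> h.py <<'E'
def tri(c1,p1,c2,p2):
    A=[];b=[]
    for c,p in((c1,p1),(c2,p2)):
        o=np.array(c['xyz'],float);d=ray(c,*p,0)-o;d/=np.linalg.norm(d);M=np.eye(3)-np.outer(d,d);A.append(M);b.append(M@o)
    x=np.linalg.lstsq(np.vstack(A),np.hstack(b),rcond=None)[0]
    return x
def tool():
    s=env.get_state();r=R.from_rotvec(s['tool_rot']).as_matrix()
    print('t',round(s['t'],1),'pos',np.round(s['position'],1),'jaw deg',round(np.degrees(np.arctan2(r[1,1],r[0,1])),1),'z',np.round(r[:,2],3),'q',np.round(s['q'],2),'F',np.round(s['wrist_force'],1),'w',round(s['width'],1));return s
def blob(c,m,box,n=1):
    x0,y0,x1,y1=box;k=np.zeros(m.shape,np.uint8);k[y0:y1,x0:x1]=m[y0:y1,x0:x1]
    N,l,st,ce=cv2.connectedComponentsWithStats(k);o=np.argsort(-st[1:,4])[:n]+1
    return [(ce[i],st[i],l==i) for i in o]
E
python3 - <<'E'
from h import *
tool()
S=snap('scene');T=snap('top')
def dark(c):return (c['pixels'].max(2)<50).astype(np.uint8)
a=blob(S,dark(S),(435,200,470,250))[0];b=blob(T,dark(T),(412,268,440,305))[0]
print(a[:2],b[:2],tri(S,a[0],T,b[0]))
def grey(c):
    h=cv2.cvtColor(c['pixels'],cv2.COLOR_RGB2HSV);return ((h[...,1]<70)).astype(np.uint8)
a=blob(S,grey(S),(245,215,288,270))[0];b=blob(T,grey(T),(293,178,326,220))[0]
print(a[:2],b[:2],tri(S,a[0],T,b[0]))
for z in(82,168):
  pass
# shaker silhouette compare
for P in([725,30,82],[725,30,160]): print(proj(S,P),proj(T,P))
E
```

```text
t 0.2 pos [156.4 500.7 198.3] jaw deg 72.7 z [-0.001 -0.001 -1.   ] q [ 1.14  0.05  0.1   1.62 -0.    1.44] F [-0.4 -0.2  1. ] w 85.4Traceback (most recent call last):
  File "<stdin>", line 5, in <module>
IndexError: list index out of range
```

```bash
python3 - <<'E'
from h import *
S=snap('scene');T=snap('top')
print(S['pixels'][205:245:4,451].tolist(),T['pixels'][275:300:4,428].tolist())
def dark(c):return (c['pixels'].max(2)<75).astype(np.uint8)
a=blob(S,dark(S),(435,200,470,250))[0];b=blob(T,dark(T),(412,268,440,305))[0]
print(a[:2],b[:2],tri(S,a[0],T,b[0]))
def grey(c):
    h=cv2.cvtColor(c['pixels'],cv2.COLOR_RGB2HSV);return ((h[...,1]<85)).astype(np.uint8)
a=blob(S,grey(S),(245,215,288,270))[0];b=blob(T,grey(T),(293,178,326,220))[0]
print(a[:2],b[:2],tri(S,a[0],T,b[0]))
E
```

```text
[[78, 76, 72], [198, 190, 179], [66, 64, 61], [65, 64, 61], [60, 59, 54], [61, 59, 56], [73, 70, 69], [85, 82, 79], [130, 125, 117], [125, 106, 84]] [[157, 153, 142], [10, 11, 10], [18, 18, 18], [13, 11, 11], [26, 29, 28], [63, 61, 64], [122, 118, 116]]
(array([458.07242991, 211.37383178]), array([446, 200,  24,  30, 428], dtype=int32)) (array([426.34449761, 287.86602871]), array([418, 278,  17,  21, 209], dtype=int32)) [ 529.47066727 -298.88101977  223.16390395]
(array([267.8881932 , 237.88103757]), array([ 252,  215,   36,   48, 1118], dtype=int32)) (array([308.18063315, 197.82681564]), array([298, 183,  21,  31, 537], dtype=int32)) [724.87589031  28.48667747 136.87072259]
```

```bash
python3 - <<'E'
from h import *
S=snap('scene');T=snap('top')
print(ray(T,426.3,287.9,181), ray(S,450,226,181))
for z in(166,181,198): print(proj(T,[549,-309,z]),proj(S,[549,-309,z]))
E
```

```text
[ 541.81150799 -305.61640591  181.        ] [ 539.39329322 -292.75742119  181.        ]
[427.02970566 287.53904621] [451.83995778 225.71941962]
[428.25550654 285.41651504] [453.25842813 220.45813588]
[429.67771547 282.95389419] [454.90130986 214.36448225]
```

Emit:
{"api": "play_rows", "payload": {
  "series": [
    {"dz": 0.05},
    {"dz": 0.1, "az": -0.14},
    {"dx": 0.26, "dy": -0.75, "dz": 0.1, "az": -1.42, "claw": 0.75},
    {"dx": 0.26, "dy": -0.75, "dz": 0.1, "az": -1.42},
    {"dx": 0.26, "dy": -0.75, "dz": 0.1, "az": -1.42},
    {"dx": 0.26, "dy": -0.75, "dz": 0.1, "az": -1.42},
    {"dx": 0.26, "dy": -0.75, "dz": 0.1, "az": -1.42},
    {"dx": 0.26, "dy": -0.75, "dz": 0.1, "az": -1.42},
    {"dx": 0.26, "dy": -0.75, "dz": 0.1, "az": -1.42},
    {"dx": 0.26, "dy": -0.75, "dz": 0.1, "az": -1.42},
    {"dx": 0.26, "dy": -0.75, "dz": 0.1, "az": -1.42},
    {"dx": 0.26, "dy": -0.75, "dz": 0.1, "az": -1.42},
    {"dx": 0.26, "dy": -0.75, "dz": 0.1, "az": -1.42},
    {"dx": 0.26, "dy": -0.75, "dz": 0.1, "az": -1.42},
    {"dx": 0.26, "dy": -0.75, "dz": 0.1, "az": -1.42},
    {"dx": 0.26, "dy": -0.75, "dz": 0.1, "az": -1.42},
    {"dx": 0.26, "dy": -0.75, "dz": 0.1, "az": -1.42},
    {"dx": 0.26, "dy": -0.75, "dz": 0.1, "az": -1.42},
    {"dx": 0.26, "dy": -0.75, "dz": 0.1, "az": -1.42},
    {"dx": 0.26, "dy": -0.75, "dz": 0.1, "az": -1.42}
  ]
}}

```text
validation failed for argument at $.se...
```

Emit:
{"api": "play_rows", "payload": {
  "series": [
    {"dx": 0.04, "dy": -0.02},
    {"dx": 0.08, "dy": -0.04},
    {"dx": 0.12, "dy": -0.05},
    {"dx": 0.12, "dy": -0.055},
    {"dx": 0.12, "dy": -0.055, "dz": -0.01},
    {"dx": 0.12, "dy": -0.055, "dz": -0.01}
  ]
}}

```text
validation failed for argument at $.se...
```

```bash
python3 - <<'E'
from h import *
tool();c=snap('wrist','w1.png');print(c['xyz'],c['mtx'][0,0],rot(c['orientation']).round(2));
for P in([549,-309,198],[573,-160,106]):print(proj(c,P))
E
```

```text
t 0.5 pos [156.6 501.1 199. ] jaw deg 72.7 z [ 0. -0. -1.] q [ 1.14  0.05  0.1   1.62 -0.    1.44] F [ 0.3 -1.  -0.6] w 85.3
[ 76.06341016 526.78715763 373.80219096] 363.4104018331862 [[ 0.3  -0.9  -0.31]
 [ 0.95  0.28  0.1 ]
 [ 0.   -0.33  0.95]]
[-286.3839704   798.50007294]
[-69.82849038 666.03374173]
```

View pics/w1.png

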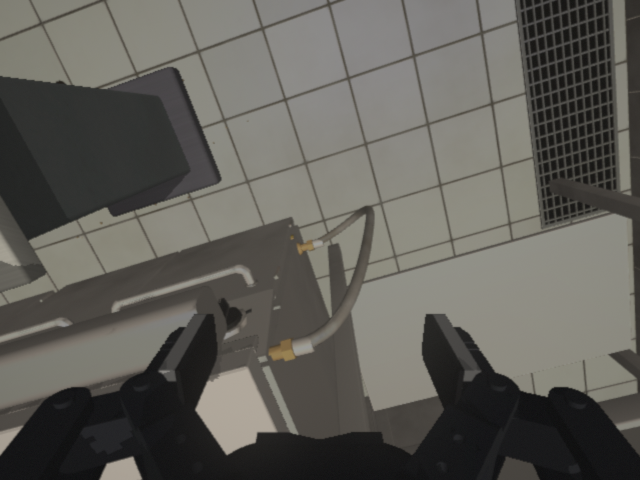

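The wrist picture shows only the floor and the open fingers (pads at about (205,340) and (435,340)): the moves were refused, so nothing moved. I'll try full rows.

Emit:
{"api": "play_rows", "payload": {
  "series": [
    {"dx": 0, "dy": 0, "dz": 0.05, "ax": 0, "ay": 0, "az": 0, "claw": 0.75}
  ]
}}

```text
t: 0.65
position: [152.3, 491.8, 233.9]
tool_rot: [-0.472, -3.096, 0.049]
wrist_force: [0.7, -0.3, -1.7]
width: 73.2
```

Emit:
{"api": "play_rows", "payload": {
  "series": [
    {"dx": 0, "dy": 0, "dz": 0.05, "ax": 0, "ay": 0, "az": 0, "claw": 0.75},
    {"dx": 0.26, "dy": -0.75, "dz": 0.05, "ax": 0, "ay": 0, "az": -1.42, "claw": 0.75},
    {"dx": 0.26, "dy": -0.75, "dz": 0.05, "ax": 0, "ay": 0, "az": -1.42, "claw": 0.75},
    {"dx": 0.26, "dy": -0.75, "dz": 0.05, "ax": 0, "ay": 0, "az": -1.42, "claw": 0.75},
    {"dx": 0.26, "dy": -0.75, "dz": 0.05, "ax": 0, "ay": 0, "az": -1.42, "claw": 0.75},
    {"dx": 0.26, "dy": -0.75, "dz": 0.05, "ax": 0, "ay": 0, "az": -1.42, "claw": 0.75},
    {"dx": 0.26, "dy": -0.75, "dz": 0.05, "ax": 0, "ay": 0, "az": -1.42, "claw": 0.75},
    {"dx": 0.26, "dy": -0.75, "dz": 0.05, "ax": 0, "ay": 0, "az": -1.42, "claw": 0.75},
    {"dx": 0.26, "dy": -0.75, "dz": 0.05, "ax": 0, "ay": 0, "az": -1.42, "claw": 0.75},
    {"dx": 0.26, "dy": -0.75, "dz": 0.05, "ax": 0, "ay": 0, "az": -1.42, "claw": 0.75},
    {"dx": 0.26, "dy": -0.75, "dz": 0.05, "ax": 0, "ay": 0, "az": -1.42, "claw": 0.75},
    {"dx": 0.26, "dy": -0.75, "dz": 0.05, "ax": 0, "ay": 0, "az": -1.42, "claw": 0.75},
    {"dx": 0.26, "dy": -0.75, "dz": 0.05, "ax": 0, "ay": 0, "az": -1.42, "claw": 0.75},
    {"dx": 0.26, "dy": -0.75, "dz": 0.05, "ax": 0, "ay": 0, "az": -1.42, "claw": 0.75},
    {"dx": 0.26, "dy": -0.75, "dz": 0.05, "ax": 0, "ay": 0, "az": -1.42, "claw": 0.75},
    {"dx": 0.26, "dy": -0.75, "dz": 0.05, "ax": 0, "ay": 0, "az": -1.42, "claw": 0.75},
    {"dx": 0.26, "dy": -0.75, "dz": 0.05, "ax": 0, "ay": 0, "az": -1.42, "claw": 0.75},
    {"dx": 0.26, "dy": -0.75, "dz": 0.05, "ax": 0, "ay": 0, "az": -1.42, "claw": 0.75},
    {"dx": 0.26, "dy": -0.75, "dz": 0.05, "ax": 0, "ay": 0, "az": -1.42, "claw": 0.75}
  ]
}}

```text
t: 2.55
position: [416.3, -249.4, 298.1]
tool_rot: [-2.384, -2.042, 0.0]
wrist_force: [-0.0, 0.8, -0.2]
width: 64.0
```

Emit:
{"api": "play_rows", "payload": {
  "series": [
    {"dx": 0.04, "dy": -0.02, "dz": 0, "ax": 0, "ay": 0, "az": 0, "claw": 0.75},
    {"dx": 0.08, "dy": -0.04, "dz": 0, "ax": 0, "ay": 0, "az": 0, "claw": 0.75},
    {"dx": 0.112, "dy": -0.06, "dz": 0, "ax": 0, "ay": 0, "az": 0, "claw": 0.75},
    {"dx": 0.132, "dy": -0.06, "dz": -0.02, "ax": 0, "ay": 0, "az": 0, "claw": 0.75},
    {"dx": 0.132, "dy": -0.06, "dz": -0.04, "ax": 0, "ay": 0, "az": 0, "claw": 0.75},
    {"dx": 0.132, "dy": -0.06, "dz": -0.04, "ax": 0, "ay": 0, "az": 0, "claw": 0.75},
    {"dx": 0.132, "dy": -0.06, "dz": -0.04, "ax": 0, "ay": 0, "az": 0, "claw": 0.75}
  ]
}}

```text
t: 3.25
position: [548.2, -307.4, 260.1]
tool_rot: [-2.382, -2.048, -0.0]
wrist_force: [0.1, 0.4, 0.4]
width: 63.8
```

```bash
python3 - <<'E'
from h import *
tool();c=snap('wrist','w2.png')
for P in([549,-309,198],[549,-309,166],[573,-160,106]):print(proj(c,P))
E
```

```text
t 3.2 pos [ 548.2 -307.4  260.1] jaw deg -8.6 z [-0.  0. -1.] q [-0.62  0.37  0.59  1.8   0.    1.1 ] F [0.1 0.4 0.4] w 63.8
[321.04400584 247.45538921]
[320.8931066 233.3435772]
[322.78490711  30.10703227]
```

View pics/w2.png

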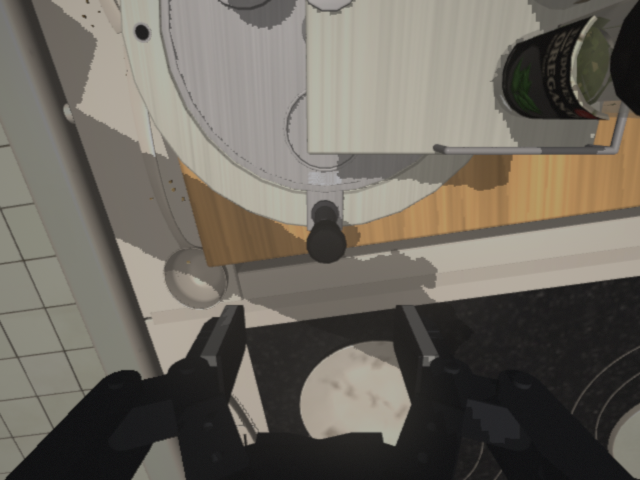

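Knob top shows at (326,242), about 5 px from the prediction (321,247), i.e. within 2 mm. Descend and grip.

Emit:
{"api": "play_rows", "payload": {
  "series": [
    {"dx": 0.002, "dy": -0.001, "dz": -0.03, "ax": 0, "ay": 0, "az": 0, "claw": 0.75},
    {"dx": 0.002, "dy": -0.001, "dz": -0.06, "ax": 0, "ay": 0, "az": 0, "claw": 0.75},
    {"dx": 0.002, "dy": -0.001, "dz": -0.08, "ax": 0, "ay": 0, "az": 0, "claw": 0.75},
    {"dx": 0.002, "dy": -0.001, "dz": -0.098, "ax": 0, "ay": 0, "az": 0, "claw": 0.75},
    {"dx": 0.002, "dy": -0.001, "dz": -0.098, "ax": 0, "ay": 0, "az": 0, "claw": 0.75},
    {"dx": 0.002, "dy": -0.001, "dz": -0.098, "ax": 0, "ay": 0, "az": 0, "claw": 0.0},
    {"dx": 0.002, "dy": -0.001, "dz": -0.098, "ax": 0, "ay": 0, "az": 0, "claw": 0.0},
    {"dx": 0.002, "dy": -0.001, "dz": -0.098, "ax": 0, "ay": 0, "az": 0, "claw": 0.0},
    {"dx": 0.002, "dy": -0.001, "dz": -0.098, "ax": 0, "ay": 0, "az": 0, "claw": 0.0},
    {"dx": 0.002, "dy": -0.001, "dz": -0.098, "ax": 0, "ay": 0, "az": 0, "claw": 0.0},
    {"dx": 0.002, "dy": -0.001, "dz": -0.098, "ax": 0, "ay": 0, "az": 0, "claw": 0.0},
    {"dx": 0.002, "dy": -0.001, "dz": -0.098, "ax": 0, "ay": 0, "az": 0, "claw": 0.0}
  ],
  "force": 60
}}

```text
t: 4.5
position: [550.6, -310.9, 164.7]
tool_rot: [2.381, 2.043, -0.001]
wrist_force: [-3.6, 0.2, 5.5]
width: 0.2
```

```bash
python3 - <<'E'
from h import *
tool();c=snap('wrist','w3.png');
E
```

```text
t 4.5 pos [ 550.6 -310.9  164.7] jaw deg -8.7 z [ 0.002 -0.003 -1.   ] q [-0.62  0.32  0.35  1.59 -0.    1.1 ] F [-3.6  0.2  5.5] w 0.2
```

View pics/w3.png

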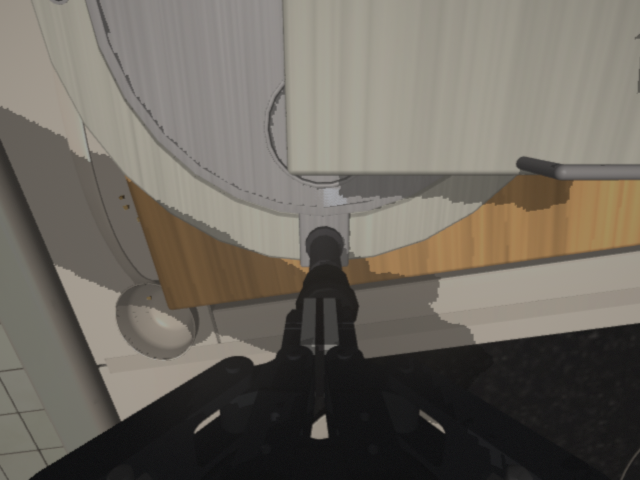

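```bash
python3 - <<'E'
from h import *
c=snap('wrist');print(c['xyz'])
for P in([550.6,-310.9,164.7],[550,-309,198],[550,-309,181],[550,-309,150],[550,-309,110]):print(P,proj(c,P))
for uv,z in(((325,240),106),((325,240),198),((328,290),198)):print(uv,z,ray(c,*uv,z))
k=c['pixels'][180:380,220:430,::-1];k=cv2.convertScaleAbs(cv2.resize(k,None,fx=3,fy=3,interpolation=cv2.INTER_CUBIC),alpha=2.5);cv2.imwrite('pics/w3c.png',k)
T=snap('top');k=cv2.resize(T['pixels'][240:310,400:470,::-1],(500,500));cv2.imwrite('pics/t3c.png',k)
S=snap('scene');k2=cv2.resize(S['pixels'][190:260,410:480,::-1],(500,500));cv2.imwrite('pics/s3c.png',k2)
k=cv2.resize(cv2.imread('pics/w3c.png'),(500,500));cv2.imwrite('pics/m3.png',cv2.resize(np.vstack([np.hstack([k,cv2.resize(c['pixels'][:,:,::-1],(500,500))]),np.hstack([cv2.imread('pics/t3c.png'),k2])]),(600,600)))
E
```

```text
[ 563.12448514 -226.36622661  339.29513435]
[550.6, -310.9, 164.7] [319.40953633 284.81632115]
[550, -309, 198] [317.58809637 314.45215482]
[550, -309, 181] [317.67653219 296.31366682]
[550, -309, 150] [317.80237216 270.50346169]
[550, -309, 110] [317.92014982 246.34686346]
(325, 240) 106 [ 555.22254782 -306.63683739  106.        ]
(325, 240) 198 [ 558.33867896 -274.98210009  198.        ]
(328, 290) 198 [ 556.28345146 -297.78869438  198.        ]
```

View pics/m3.png

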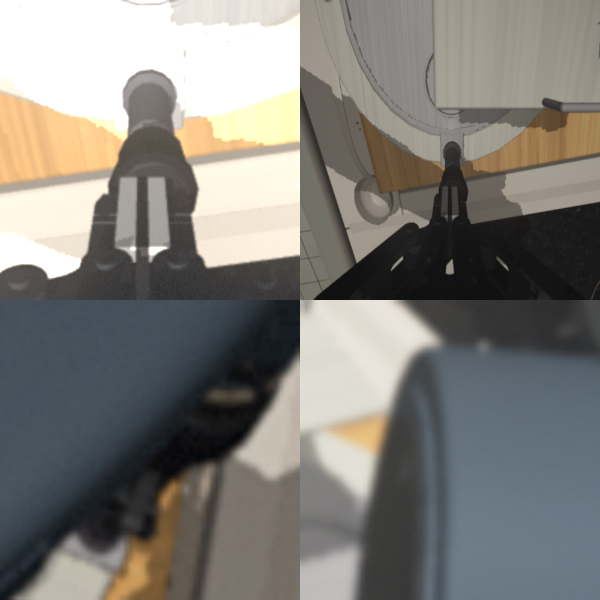

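Emit:
{"api": "play_rows", "payload": {
  "series": [
    {"dx": 0, "dy": 0, "dz": 0.004, "ax": 0, "ay": 0, "az": 0, "claw": 0},
    {"dx": 0, "dy": 0, "dz": 0.008, "ax": 0, "ay": 0, "az": 0, "claw": 0},
    {"dx": 0, "dy": 0, "dz": 0.008, "ax": 0, "ay": 0, "az": 0, "claw": 0},
    {"dx": 0, "dy": 0, "dz": 0.008, "ax": 0, "ay": 0, "az": 0, "claw": 0}
  ]
}}

```text
t: 5.1
position: [550.8, -309.9, 169.2]
tool_rot: [2.383, 2.046, 0.0]
wrist_force: [0.1, 0.1, 0.9]
width: 0.3
```

Emit:
{"api": "play_rows", "payload": {
  "series": [
    {"dx": 0, "dy": 0, "dz": 0, "ax": 0, "ay": 0, "az": 0, "claw": 0.75},
    {"dx": 0, "dy": 0, "dz": 0.03, "ax": 0, "ay": 0, "az": 0, "claw": 0.75},
    {"dx": 0, "dy": 0, "dz": 0.06, "ax": 0, "ay": 0, "az": 0, "claw": 0.75},
    {"dx": 0, "dy": 0, "dz": 0.09, "ax": 0, "ay": 0, "az": 0, "claw": 0.75},
    {"dx": 0, "dy": 0, "dz": 0.09, "ax": 0, "ay": 0, "az": 0, "claw": 0.75},
    {"dx": 0, "dy": 0, "dz": 0.09, "ax": 0, "ay": 0, "az": 0, "claw": 0.75}
  ]
}}

```text
t: 5.7
position: [551.1, -310.2, 259.7]
tool_rot: [2.382, 2.045, 0.001]
wrist_force: [0.5, -0.2, -0.8]
width: 64.2
```

```bash
python3 - <<'E'
from h import *
tool();c=snap('wrist')
m=(c['pixels'].max(2)<75).astype(np.uint8)
b=blob(c,m,(285,150,365,285));print(b[0][:2]);print(c['xyz'])
rows=b[0][2];
for v in range(170,285,6):
    x=np.where(rows[v])[0]; print(v,(x.min(),x.max()) if len(x) else None,end=' ')
k=c['pixels'][150:350,215:425,::-1];cv2.imwrite('pics/w4.png',cv2.convertScaleAbs(cv2.resize(k,(630,600),interpolation=cv2.INTER_CUBIC),alpha=2))
for P in([550,-309,198],[550,-309,166],[550,-309,106]):print(P,proj(c,P))
E
```

```text
t 5.7 pos [ 551.1 -310.2  259.7] jaw deg -8.7 z [ 0.002 -0.001 -1.   ] q [-0.62  0.37  0.6   1.8   0.    1.1 ] F [ 0.5 -0.2 -0.8] w 64.2
(array([322.52042529, 231.77895915]), array([ 303,  198,   40,   62, 1787], dtype=int32))
[ 563.6578539  -226.08058463  434.45188814]
170 None 176 None 182 None 188 None 194 None 200 (np.int64(315), np.int64(329)) 206 (np.int64(311), np.int64(333)) 212 (np.int64(310), np.int64(334)) 218 (np.int64(311), np.int64(333)) 224 (np.int64(310), np.int64(336)) 230 (np.int64(307), np.int64(339)) 236 (np.int64(304), np.int64(341)) 242 (np.int64(303), np.int64(342)) 248 (np.int64(305), np.int64(341)) 254 (np.int64(307), np.int64(338)) 260 None 266 None 272 None 278 None 284 None [550, -309, 198] [317.49668871 244.10312992]
[550, -309, 166] [317.6493819  230.25256639]
[550, -309, 106] [317.86202103 210.96440057]
```

View pics/w4.png

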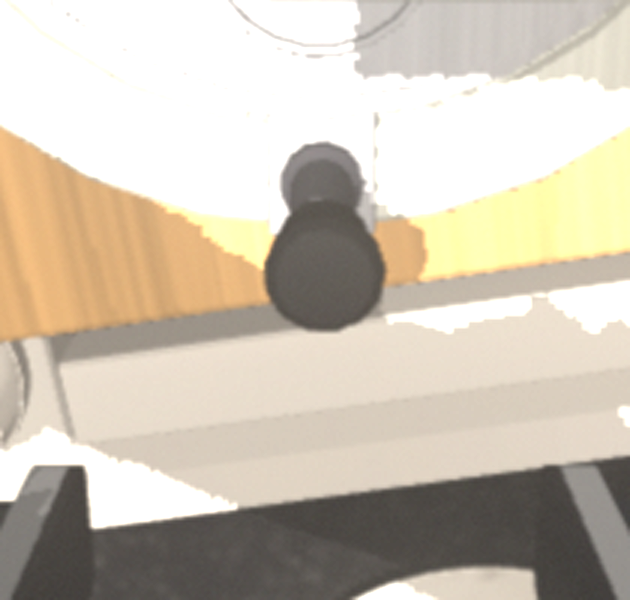

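Knob is intact and still pinned: top disc centre at full-frame (322,242). The fingers nonetheless shut on nothing, so I'm cross-checking its height by triangulation.

```bash
python3 - <<'E'
from h import *
w4=snap('wrist')
T=vision.capture('top');S=vision.capture('scene')
for z in(160,170,180,190,198,210):
    p=ray(w4,322.5,242,z);print(z,p.round(1),'T',proj(T,p).round(1),'S',proj(S,p).round(1))
T0=cv2.imread('pics/top0.png');S0=cv2.imread('pics/scene0.png')
a=cv2.resize(T0[265:310,405:450],(400,400),interpolation=cv2.INTER_CUBIC);b=cv2.resize(S0[200:260,425:485],(400,400),interpolation=cv2.INTER_CUBIC)
cv2.imwrite('pics/k.png',np.hstack([cv2.convertScaleAbs(a,alpha=2),b]))
E
```

```text
160 [ 551.3 -320.1  160. ] T [431.4 288.6] S [454.8 225.3]
170 [ 551.8 -316.7  170. ] T [430.8 286.7] S [454.3 222.3]
180 [ 552.2 -313.2  180. ] T [430.2 284.7] S [453.8 219.2]
190 [ 552.7 -309.8  190. ] T [429.6 282.7] S [453.3 216. ]
198 [ 553. -307.  198.] T [429.1 281.1] S [452.8 213.5]
210 [ 553.6 -302.9  210. ] T [428.4 278.7] S [452.2 209.6]
```

View pics/k.png

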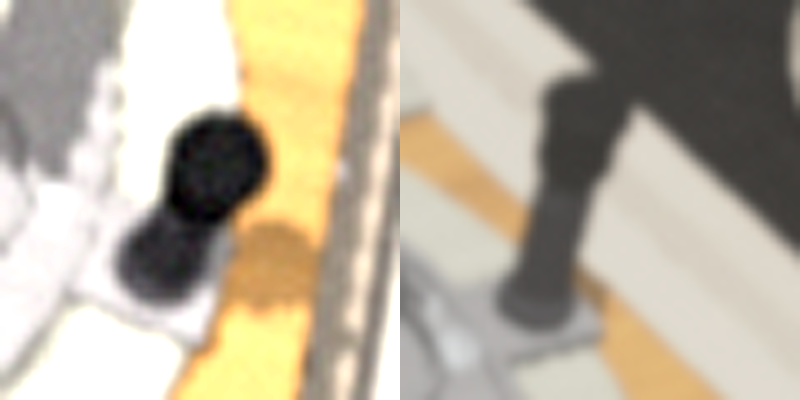

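Emit:
{"api": "play_rows", "payload": {
  "series": [
    {"dx": 0.0025, "dy": 0.002, "dz": -0.03, "ax": 0, "ay": 0, "az": 0, "claw": 0.75},
    {"dx": 0.0025, "dy": 0.002, "dz": -0.06, "ax": 0, "ay": 0, "az": 0, "claw": 0.75},
    {"dx": 0.0025, "dy": 0.002, "dz": -0.08, "ax": 0, "ay": 0, "az": 0, "claw": 0.75},
    {"dx": 0.0025, "dy": 0.002, "dz": -0.1, "ax": 0, "ay": 0, "az": 0, "claw": 0.75},
    {"dx": 0.0025, "dy": 0.002, "dz": -0.112, "ax": 0, "ay": 0, "az": 0, "claw": 0.75},
    {"dx": 0.0025, "dy": 0.002, "dz": -0.117, "ax": 0, "ay": 0, "az": 0, "claw": 0.0},
    {"dx": 0.0025, "dy": 0.002, "dz": -0.117, "ax": 0, "ay": 0, "az": 0, "claw": 0.0},
    {"dx": 0.0025, "dy": 0.002, "dz": -0.117, "ax": 0, "ay": 0, "az": 0, "claw": 0.0},
    {"dx": 0.0025, "dy": 0.002, "dz": -0.117, "ax": 0, "ay": 0, "az": 0, "claw": 0.0},
    {"dx": 0.0025, "dy": 0.002, "dz": -0.117, "ax": 0, "ay": 0, "az": 0, "claw": 0.0},
    {"dx": 0.0025, "dy": 0.002, "dz": -0.117, "ax": 0, "ay": 0, "az": 0, "claw": 0.0},
    {"dx": 0.0025, "dy": 0.002, "dz": -0.117, "ax": 0, "ay": 0, "az": 0, "claw": 0.0}
  ],
  "force": 60
}}

```text
t: 7.1
position: [553.3, -308.0, 142.5]
tool_rot: [2.383, 2.046, 0.0]
wrist_force: [0.2, -0.2, -1.2]
width: 26.2
```

Emit:
{"api": "play_rows", "payload": {
  "series": [
    {"dx": 0, "dy": 0, "dz": 0, "ax": 0, "ay": 0, "az": 0, "claw": 0.6},
    {"dx": 0, "dy": 0, "dz": 0, "ax": 0, "ay": 0, "az": 0, "claw": 0.6},
    {"dx": 0, "dy": 0, "dz": -0.008, "ax": 0, "ay": 0, "az": 0, "claw": 0.6},
    {"dx": 0, "dy": 0, "dz": -0.008, "ax": 0, "ay": 0, "az": 0, "claw": 0.0},
    {"dx": 0, "dy": 0, "dz": -0.008, "ax": 0, "ay": 0, "az": 0, "claw": 0.0},
    {"dx": 0, "dy": 0, "dz": -0.008, "ax": 0, "ay": 0, "az": 0, "claw": 0.0},
    {"dx": 0, "dy": 0, "dz": -0.008, "ax": 0, "ay": 0, "az": 0, "claw": 0.0},
    {"dx": 0, "dy": 0, "dz": -0.008, "ax": 0, "ay": 0, "az": 0, "claw": 0.0},
    {"dx": 0, "dy": 0, "dz": -0.008, "ax": 0, "ay": 0, "az": 0, "claw": 0.0}
  ]
}}

```text
t: 8.0
position: [552.8, -307.7, 133.5]
tool_rot: [-2.383, -2.046, 0.0]
wrist_force: [0.1, -1.0, -1.8]
width: 26.8
```

Emit:
{"api": "play_rows", "payload": {
  "series": [
    {"dx": 0, "dy": 0, "dz": 0.005, "ax": 0, "ay": 0, "az": 0, "claw": 0},
    {"dx": 0, "dy": 0, "dz": 0.01, "ax": 0, "ay": 0, "az": 0, "claw": 0},
    {"dx": 0, "dy": 0, "dz": 0.0155, "ax": 0, "ay": 0, "az": 0, "claw": 0},
    {"dx": 0, "dy": 0, "dz": 0.0155, "ax": 0, "ay": 0, "az": 0, "claw": 0},
    {"dx": 0, "dy": 0, "dz": 0.0155, "ax": 0, "ay": 0, "az": 0, "claw": 0}
  ]
}}

```text
t: 8.5
position: [552.7, -307.6, 148.5]
tool_rot: [-2.382, -2.045, 0.001]
wrist_force: [-0.1, -0.1, -10.5]
width: 26.8
```

```bash
python3 - <<'E'
import numpy as np
a=np.array([-.15,-.9887]);b=np.array([-.9887,.15])
def p(t):t=np.radians(t);return 150*(np.cos(t)*a+np.sin(t)*b)
for t in [4,12,20,28,36,44,52,60,68,76,82,86,88,90]:print(t,(p(t)-p(0)).round(0)/1000)
E
```

```text
4 [-0.01   0.002]
12 [-0.03   0.008]
20 [-0.049  0.017]
28 [-0.067  0.028]
36 [-0.083  0.042]
44 [-0.097  0.057]
52 [-0.108  0.075]
60 [-0.117  0.094]
68 [-0.123  0.114]
76 [-0.127  0.134]
82 [-0.127  0.15 ]
86 [-0.127  0.16 ]
88 [-0.126  0.166]
90 [-0.126  0.171]
```

Emit:
{"api": "play_rows", "payload": {
  "series": [
    {"dx": -0.01, "dy": 0.002, "dz": 0, "ax": 0, "ay": 0, "az": 0, "claw": 0},
    {"dx": -0.03, "dy": 0.008, "dz": 0, "ax": 0, "ay": 0, "az": 0, "claw": 0},
    {"dx": -0.049, "dy": 0.017, "dz": 0, "ax": 0, "ay": 0, "az": 0, "claw": 0},
    {"dx": -0.067, "dy": 0.028, "dz": 0, "ax": 0, "ay": 0, "az": 0, "claw": 0},
    {"dx": -0.083, "dy": 0.042, "dz": 0, "ax": 0, "ay": 0, "az": 0, "claw": 0},
    {"dx": -0.097, "dy": 0.057, "dz": 0, "ax": 0, "ay": 0, "az": 0, "claw": 0},
    {"dx": -0.108, "dy": 0.075, "dz": 0, "ax": 0, "ay": 0, "az": 0, "claw": 0},
    {"dx": -0.117, "dy": 0.094, "dz": 0, "ax": 0, "ay": 0, "az": 0, "claw": 0}
  ]
}}

```text
t: 9.3
position: [435.4, -213.2, 149.2]
tool_rot: [2.384, 2.046, 0.001]
wrist_force: [3.3, 0.7, -10.7]
width: 26.6
```

```bash
python3 - <<'E'
from h import *
tool();c=snap('wrist','w5.png');snap('scene','s5.png')
E
```

```text
t 9.3 pos [ 435.4 -213.2  149.2] jaw deg -8.7 z [ 0.  0. -1.] q [-0.59 -0.06 -0.11  1.52  0.    1.13] F [  3.3   0.7 -10.7] w 26.6
```

View pics/w5.png

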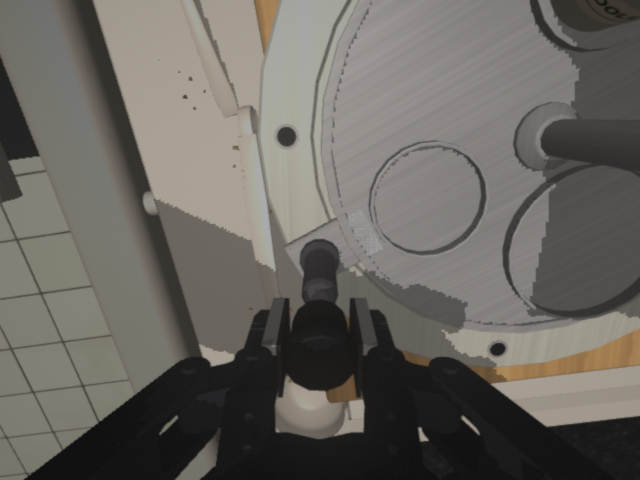

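The wrist picture shows the knob between the pads at (320,340), the table turning with it, and the next pin hole at (287,136).

Emit:
{"api": "play_rows", "payload": {
  "series": [
    {"dx": -0.006, "dy": 0.02, "dz": 0, "ax": 0, "ay": 0, "az": 0, "claw": 0},
    {"dx": -0.01, "dy": 0.04, "dz": 0, "ax": 0, "ay": 0, "az": 0, "claw": 0},
    {"dx": -0.01, "dy": 0.056, "dz": 0, "ax": 0, "ay": 0, "az": 0, "claw": 0},
    {"dx": -0.01, "dy": 0.066, "dz": 0, "ax": 0, "ay": 0, "az": 0, "claw": 0},
    {"dx": -0.009, "dy": 0.072, "dz": 0, "ax": 0, "ay": 0, "az": 0, "claw": 0},
    {"dx": -0.009, "dy": 0.077, "dz": 0, "ax": 0, "ay": 0, "az": 0, "claw": 0},
    {"dx": -0.009, "dy": 0.077, "dz": 0, "ax": 0, "ay": 0, "az": 0, "claw": 0},
    {"dx": -0.009, "dy": 0.077, "dz": -0.003, "ax": 0, "ay": 0, "az": 0, "claw": 0},
    {"dx": -0.009, "dy": 0.077, "dz": -0.006, "ax": 0, "ay": 0, "az": 0, "claw": 0},
    {"dx": -0.009, "dy": 0.077, "dz": -0.006, "ax": 0, "ay": 0, "az": 0, "claw": 0}
  ]
}}

```text
t: 10.4
position: [427.2, -137.3, 143.2]
tool_rot: [2.384, 2.046, 0.0]
wrist_force: [0.1, 1.1, -8.8]
width: 26.3
```

Spring force is still −8.8 N at about 9.5 mm lift, so the pin is already in the hole. Let it home and release.

Emit:
{"api": "play_rows", "payload": {
  "series": [
    {"dx": 0, "dy": 0, "dz": -0.005, "ax": 0, "ay": 0, "az": 0, "claw": 0},
    {"dx": 0, "dy": 0, "dz": -0.009, "ax": 0, "ay": 0, "az": 0, "claw": 0},
    {"dx": 0, "dy": 0, "dz": -0.009, "ax": 0, "ay": 0, "az": 0, "claw": 0},
    {"dx": 0, "dy": 0, "dz": -0.009, "ax": 0, "ay": 0, "az": 0, "claw": 0.6},
    {"dx": 0, "dy": 0, "dz": -0.009, "ax": 0, "ay": 0, "az": 0, "claw": 0.6},
    {"dx": 0, "dy": 0, "dz": -0.009, "ax": 0, "ay": 0, "az": 0, "claw": 0.6},
    {"dx": 0, "dy": 0, "dz": 0.03, "ax": 0, "ay": 0, "az": 0, "claw": 0.6},
    {"dx": 0, "dy": 0, "dz": 0.07, "ax": 0, "ay": 0, "az": 0, "claw": 0.6},
    {"dx": 0, "dy": 0, "dz": 0.12, "ax": 0, "ay": 0, "az": 0, "claw": 0.6},
    {"dx": 0, "dy": 0, "dz": 0.15, "ax": 0, "ay": 0, "az": 0, "claw": 0.6},
    {"dx": 0, "dy": 0, "dz": 0.15, "ax": 0, "ay": 0, "az": 0, "claw": 0.6}
  ]
}}

```text
t: 11.5
position: [429.6, -138.1, 300.3]
tool_rot: [2.375, 2.039, 0.008]
wrist_force: [-0.2, 0.5, -0.1]
width: 51.8
```

```bash
python3 - <<'E'
from h import *
tool();w=snap('wrist','w6.png');T=snap('top','t6.png')
m=(w['pixels'].max(2)<75).astype(np.uint8)
for b in blob(w,m,(200,130,420,300),2):print(b[:2])
for P in([427,-137,198],[427,-137,166],[500,-149,106],[574,-160,106]):print(P,proj(w,P))
k=np.hstack([cv2.resize(w['pixels'][:,:,::-1],(480,360)),cv2.resize(T['pixels'][100:340,140:460,::-1],(320,240+120))]);cv2.imwrite('pics/m6.png',k)
E
```

```text
t 11.5 pos [ 429.6 -138.1  300.3] jaw deg -8.7 z [ 0.011 -0.006 -1.   ] q [-0.46 -0.11  0.15  1.82  0.    1.26] F [-0.2  0.5 -0.1] w 51.8
(array([314.66892911, 218.63348416]), array([ 298,  191,   35,   52, 1326], dtype=int32))
(array([214.87746358, 225.54498715]), array([ 200,  137,   38,  163, 1167], dtype=int32))
[427, -137, 198] [314.47708633 227.11468582]
[427, -137, 166] [314.51665858 216.43300578]
[500, -149, 106] [385.85088762 201.66306507]
[574, -160, 106] [457.66858087 201.21938354]
```

View pics/m6.png

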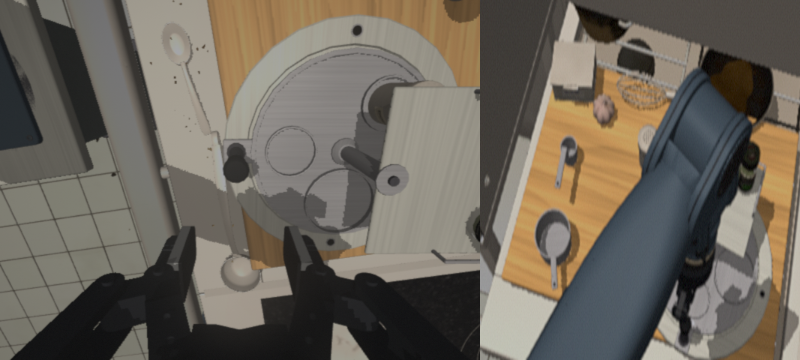

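Knob's back at its home height (blob (315,219) vs predicted 221), small ring at (387,201) as predicted (386,202): table pinned at the middle hole. The actual fingertips sit ~30 mm short of the reported TCP, which I'll allow for. Now the shaker.

Emit:
{"api": "play_rows", "payload": {
  "series": [
    {"dx": 0, "dy": 0.05, "dz": 0, "ax": 0, "ay": 0, "az": 0, "claw": 1},
    {"dx": 0, "dy": 0.1, "dz": 0, "ax": 0, "ay": 0, "az": 0, "claw": 1},
    {"dx": 0, "dy": 0.15, "dz": 0, "ax": 0, "ay": 0, "az": 0, "claw": 1},
    {"dx": 0.05, "dy": 0.167, "dz": 0, "ax": 0, "ay": 0, "az": 0, "claw": 1},
    {"dx": 0.1, "dy": 0.167, "dz": 0, "ax": 0, "ay": 0, "az": 0, "claw": 1},
    {"dx": 0.15, "dy": 0.167, "dz": -0.02, "ax": 0, "ay": 0, "az": 0, "claw": 1},
    {"dx": 0.2, "dy": 0.167, "dz": -0.05, "ax": 0, "ay": 0, "az": 0, "claw": 1},
    {"dx": 0.25, "dy": 0.167, "dz": -0.08, "ax": 0, "ay": 0, "az": 0, "claw": 1},
    {"dx": 0.295, "dy": 0.167, "dz": -0.1, "ax": 0, "ay": 0, "az": 0, "claw": 1},
    {"dx": 0.295, "dy": 0.167, "dz": -0.1, "ax": 0, "ay": 0, "az": 0, "claw": 1},
    {"dx": 0.295, "dy": 0.167, "dz": -0.1, "ax": 0, "ay": 0, "az": 0, "claw": 1}
  ]
}}

```text
t: 12.7
position: [721.6, 30.0, 184.0]
tool_rot: [-2.378, -2.041, 0.014]
wrist_force: [-0.6, -1.0, -1.7]
width: 85.3
```

```bash
python3 - <<'E'
from h import *
tool();w=snap('wrist','w7.png')
for P in([725,28.5,168],[725,28.5,82]):print(P,proj(w,P))
h=cv2.cvtColor(w['pixels'],cv2.COLOR_RGB2HSV);p=proj(w,[725,28.5,168]).astype(int)
print(h[p[1]-60:p[1]+60:8,p[0]].tolist())
print(h[p[1],p[0]-60:p[0]+60:8].tolist())
E
```

```text
t 12.7 pos [721.6  30.  184. ] jaw deg -8.7 z [-0.012  0.001 -1.   ] q [-0.05  0.64  0.82  1.76  0.    1.67] F [-0.6 -1.  -1.7] w 85.3
[725, 28.5, 168] [326.1087195  274.12710787]
[725, 28.5, 82] [325.58025044 229.53682078]
[[16, 50, 77], [17, 46, 89], [17, 40, 147], [26, 23, 156], [20, 34, 157], [16, 43, 100], [18, 39, 152], [17, 39, 149], [17, 40, 146], [16, 39, 144], [17, 41, 142], [18, 41, 93], [16, 112, 96], [16, 123, 149], [16, 122, 150]]
[[17, 123, 157], [16, 125, 153], [16, 124, 146], [16, 42, 134], [16, 40, 139], [18, 40, 145], [18, 40, 147], [16, 39, 144], [18, 39, 149], [16, 38, 147], [18, 40, 148], [17, 41, 100], [17, 40, 147], [18, 40, 126], [17, 41, 118]]
```

View pics/w7.png

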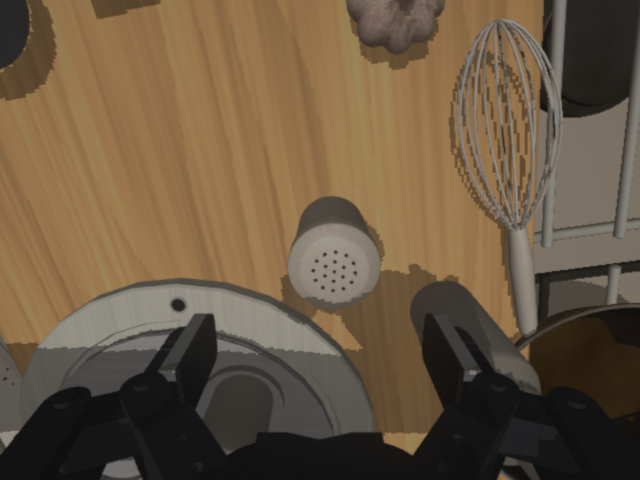

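The shaker's top is at (335,268), predicted (326,274). The oil bottle at (450,310) is close to the right finger, so I'll locate it and turn the jaws away.

```bash
python3 - <<'E'
from h import *
w=snap('wrist')
print('shaker',ray(w,335,267,165),'base-ish',ray(w,332,222,95))
print('bottle base',ray(w,440,300,82), 'garlic',ray(w,397,20,110))
T=vision.capture('top');S=vision.capture('scene')
print(ray(T,346,190,85),ray(S,287,218,82), ray(T,347,160,240),ray(S,283,168,240))
E
```

```text
shaker [729.82185873  29.3825327  165.        ] base-ish [730.72294737  36.69953046  95.        ]
bottle base [812.79816834 -50.03082566  82.        ] garlic [787.65159549 161.16569669 110.        ]
[802.659878   -56.85811492  85.        ] [812.01650961 -57.6577564   82.        ] [798.0132704  -52.18744609 240.        ] [799.15250517 -48.15663201 240.        ]
```

Emit:
{"api": "play_rows", "payload": {
  "series": [
    {"dx": 0.002, "dy": 0.002, "dz": 0, "ax": 0, "ay": 0, "az": 0.15, "claw": 1},
    {"dx": 0.002, "dy": 0.002, "dz": 0, "ax": 0, "ay": 0, "az": 0.3, "claw": 1},
    {"dx": 0.002, "dy": 0.002, "dz": 0, "ax": 0, "ay": 0, "az": 0.45, "claw": 1},
    {"dx": 0.002, "dy": 0.002, "dz": 0, "ax": 0, "ay": 0, "az": 0.6, "claw": 1},
    {"dx": 0.002, "dy": 0.002, "dz": -0.02, "ax": 0, "ay": 0, "az": 0.6, "claw": 1},
    {"dx": 0.002, "dy": 0.002, "dz": -0.04, "ax": 0, "ay": 0, "az": 0.6, "claw": 1},
    {"dx": 0.002, "dy": 0.002, "dz": -0.06, "ax": 0, "ay": 0, "az": 0.6, "claw": 1},
    {"dx": 0.002, "dy": 0.002, "dz": -0.06, "ax": 0, "ay": 0, "az": 0.6, "claw": 1},
    {"dx": 0.002, "dy": 0.002, "dz": -0.06, "ax": 0, "ay": 0, "az": 0.6, "claw": 1}
  ]
}}

```text
t: 13.8
position: [723.5, 32.2, 135.7]
tool_rot: [1.672, 2.658, 0.001]
wrist_force: [-0.7, 0.2, 0.4]
width: 85.2
```

```bash
python3 - <<'E'
from h import *
tool()
E
```

```text
t 13.8 pos [723.5  32.2 135.7] jaw deg 25.7 z [ 0.002 -0.    -1.   ] q [-0.05  0.6   0.66  1.63 -0.    1.07] F [-0.7  0.2  0.4] w 85.2
```

Emit:
{"api": "play_rows", "payload": {
  "series": [
    {"dx": 0.002, "dy": -0.001, "dz": -0.02, "ax": 0, "ay": 0, "az": 0, "claw": 1},
    {"dx": 0.002, "dy": -0.001, "dz": -0.038, "ax": 0, "ay": 0, "az": 0, "claw": 1},
    {"dx": 0.002, "dy": -0.001, "dz": -0.038, "ax": 0, "ay": 0, "az": 0, "claw": 0},
    {"dx": 0.002, "dy": -0.001, "dz": -0.038, "ax": 0, "ay": 0, "az": 0, "claw": 0},
    {"dx": 0.002, "dy": -0.001, "dz": -0.038, "ax": 0, "ay": 0, "az": 0, "claw": 0},
    {"dx": 0.002, "dy": -0.001, "dz": -0.038, "ax": 0, "ay": 0, "az": 0, "claw": 0},
    {"dx": 0.002, "dy": -0.001, "dz": -0.038, "ax": 0, "ay": 0, "az": 0, "claw": 0},
    {"dx": 0.002, "dy": -0.001, "dz": -0.038, "ax": 0, "ay": 0, "az": 0, "claw": 0}
  ],
  "force": 50
}}

```text
t: 14.6
position: [727.4, 31.1, 98.3]
tool_rot: [1.67, 2.656, 0.003]
wrist_force: [0.0, 0.0, 5.7]
width: 54.0
```

Emit:
{"api": "play_rows", "payload": {
  "series": [
    {"dx": 0, "dy": 0, "dz": 0.02, "ax": 0, "ay": 0, "az": 0, "claw": 0},
    {"dx": 0, "dy": 0, "dz": 0.05, "ax": 0, "ay": 0, "az": 0, "claw": 0},
    {"dx": -0.01, "dy": 0, "dz": 0.1, "ax": 0, "ay": 0, "az": 0, "claw": 0},
    {"dx": -0.04, "dy": 0, "dz": 0.13, "ax": 0, "ay": 0, "az": 0, "claw": 0},
    {"dx": -0.08, "dy": 0, "dz": 0.15, "ax": 0, "ay": 0, "az": 0.1, "claw": 0},
    {"dx": -0.12, "dy": 0, "dz": 0.15, "ax": 0, "ay": 0, "az": 0.2, "claw": 0},
    {"dx": -0.16, "dy": 0, "dz": 0.15, "ax": 0, "ay": 0, "az": 0.3, "claw": 0},
    {"dx": -0.2, "dy": 0, "dz": 0.15, "ax": 0, "ay": 0, "az": 0.4, "claw": 0},
    {"dx": -0.24, "dy": 0, "dz": 0.15, "ax": 0, "ay": 0, "az": 0.5, "claw": 0},
    {"dx": -0.245, "dy": 0, "dz": 0.15, "ax": 0, "ay": 0, "az": 0.6, "claw": 0},
    {"dx": -0.245, "dy": 0, "dz": 0.15, "ax": 0, "ay": 0, "az": 0.7, "claw": 0},
    {"dx": -0.245, "dy": 0, "dz": 0.15, "ax": 0, "ay": 0, "az": 0.83, "claw": 0},
    {"dx": -0.245, "dy": 0, "dz": 0.15, "ax": 0, "ay": 0, "az": 0.97, "claw": 0},
    {"dx": -0.245, "dy": 0, "dz": 0.15, "ax": 0, "ay": 0, "az": 0.97, "claw": 0}
  ]
}}

```text
t: 16.0
position: [480.6, 31.1, 245.0]
tool_rot: [-0.24, -3.131, 0.0]
wrist_force: [0.0, -0.3, -2.4]
width: 54.3
```

```bash
python3 - <<'E'
from h import *
s=tool();snap('wrist','w8.png');c=snap('scene','s8.png')
p=s['position']
for z in(130,216):
    print(proj(c,[p[0],p[1],z]))
# silhouette of shaker in scene around it: print sat profile
h=cv2.cvtColor(c['pixels'],cv2.COLOR_RGB2HSV)
E
```

```text
t 16.0 pos [480.6  31.1 245. ] jaw deg 81.2 z [-0.001  0.    -1.   ] q [-0.07 -0.05  0.1   1.72 -0.    0.08] F [ 0.  -0.3 -2.4] w 54.3
[324.06552848 326.07314628]
[324.89336544 296.60139812]
```

Emit:
{"api": "play_rows", "payload": {
  "series": [
    {"dx": 0.005, "dy": -0.04, "dz": 0, "ax": 0, "ay": 0, "az": 0, "claw": 0},
    {"dx": 0.01, "dy": -0.08, "dz": 0, "ax": 0, "ay": 0, "az": 0, "claw": 0},
    {"dx": 0.015, "dy": -0.12, "dz": 0, "ax": 0, "ay": 0, "az": 0, "claw": 0},
    {"dx": 0.02, "dy": -0.16, "dz": 0, "ax": 0, "ay": 0, "az": 0, "claw": 0},
    {"dx": 0.0205, "dy": -0.1795, "dz": 0, "ax": 0, "ay": 0, "az": 0, "claw": 0},
    {"dx": 0.0205, "dy": -0.1795, "dz": -0.03, "ax": 0, "ay": 0, "az": 0, "claw": 0},
    {"dx": 0.0205, "dy": -0.1795, "dz": -0.06, "ax": 0, "ay": 0, "az": 0, "claw": 0},
    {"dx": 0.0205, "dy": -0.1795, "dz": -0.09, "ax": 0, "ay": 0, "az": 0, "claw": 0},
    {"dx": 0.0205, "dy": -0.1795, "dz": -0.107, "ax": 0, "ay": 0, "az": 0, "claw": 0},
    {"dx": 0.0205, "dy": -0.1795, "dz": -0.107, "ax": 0, "ay": 0, "az": 0, "claw": 0},
    {"dx": 0.0205, "dy": -0.1795, "dz": -0.107, "ax": 0, "ay": 0, "az": 0, "claw": 0}
  ]
}}

```text
t: 17.2
position: [501.4, -148.3, 138.5]
tool_rot: [-0.242, -3.132, -0.0]
wrist_force: [-0.4, 0.2, -2.3]
width: 54.0
```

```bash
python3 - <<'E'
from h import *
s=tool();w=snap('wrist','w8.png');S=snap('scene');T=snap('top')
k=np.hstack([cv2.resize(w['pixels'][:,:,::-1],(533,400)),cv2.resize(S['pixels'][200:340,300:440,::-1],(400,400))]);cv2.imwrite('pics/m8.png',cv2.resize(k,(800,343)))
E
```

```text
t 17.2 pos [ 501.4 -148.3  138.5] jaw deg 81.2 z [-0.001  0.    -1.   ] q [-0.42  0.04 -0.03  1.5  -0.   -0.26] F [-0.4  0.2 -2.3] w 54.0
```

View pics/m8.png

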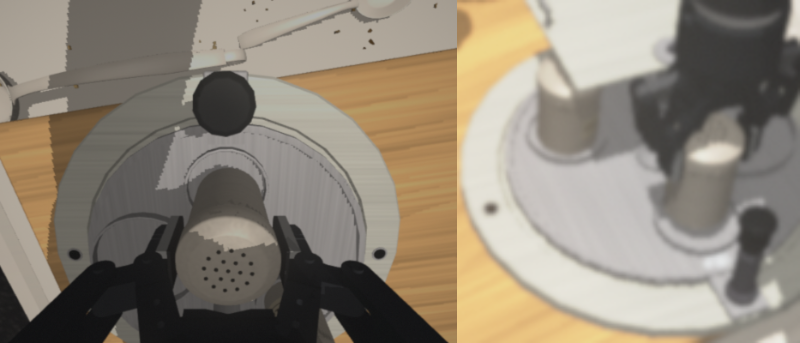

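The shaker is upright between the pads, its base over the ring (wrist (225,180)), and the scene crop agrees. Lower it.

Emit:
{"api": "play_rows", "payload": {
  "series": [
    {"dx": 0, "dy": 0, "dz": -0.005, "ax": 0, "ay": 0, "az": 0, "claw": 0},
    {"dx": 0, "dy": 0, "dz": -0.009, "ax": 0, "ay": 0, "az": 0, "claw": 0},
    {"dx": 0, "dy": 0, "dz": -0.012, "ax": 0, "ay": 0, "az": 0, "claw": 0},
    {"dx": 0, "dy": 0, "dz": -0.0145, "ax": 0, "ay": 0, "az": 0, "claw": 0},
    {"dx": 0, "dy": 0, "dz": -0.0145, "ax": 0, "ay": 0, "az": 0, "claw": 0}
  ]
}}

```text
t: 17.85
position: [501.1, -148.2, 123.3]
tool_rot: [-0.24, -3.131, -0.001]
wrist_force: [-0.3, -0.4, -1.9]
width: 54.0
```

Emit:
{"api": "play_rows", "payload": {
  "series": [
    {"dx": 0, "dy": 0, "dz": -0.0015, "ax": 0, "ay": 0, "az": 0, "claw": 0},
    {"dx": 0, "dy": 0, "dz": -0.0015, "ax": 0, "ay": 0, "az": 0, "claw": 0},
    {"dx": 0, "dy": 0, "dz": -0.0015, "ax": 0, "ay": 0, "az": 0, "claw": 0}
  ]
}}

```text
t: 18.15
position: [501.6, -148.4, 122.6]
tool_rot: [0.24, 3.132, -0.0]
wrist_force: [-0.0, 0.2, -2.0]
width: 53.9
```

Emit:
{"api": "play_rows", "payload": {
  "series": [
    {"dx": 0, "dy": 0, "dz": 0, "ax": 0, "ay": 0, "az": 0, "claw": 0.85},
    {"dx": 0, "dy": 0, "dz": 0, "ax": 0, "ay": 0, "az": 0, "claw": 0.85},
    {"dx": 0, "dy": 0, "dz": 0, "ax": 0, "ay": 0, "az": 0, "claw": 0.85},
    {"dx": 0, "dy": 0, "dz": 0, "ax": 0, "ay": 0, "az": 0, "claw": 0.85},
    {"dx": 0, "dy": 0, "dz": 0.02, "ax": 0, "ay": 0, "az": 0, "claw": 0.85},
    {"dx": 0, "dy": 0, "dz": 0.05, "ax": 0, "ay": 0, "az": 0, "claw": 0.85},
    {"dx": 0, "dy": 0, "dz": 0.1, "ax": 0, "ay": 0, "az": 0, "claw": 0.85},
    {"dx": 0, "dy": 0, "dz": 0.13, "ax": 0, "ay": 0, "az": 0, "claw": 0.85},
    {"dx": 0, "dy": 0, "dz": 0.13, "ax": 0, "ay": 0, "az": 0, "claw": 0.85}
  ]
}}

```text
t: 19.05
position: [504.1, -149.5, 258.9]
tool_rot: [0.239, 3.122, -0.006]
wrist_force: [-0.5, 0.0, 0.9]
width: 72.9
```

```bash
python3 - <<'E'
from h import *
s=tool();w=snap('wrist','w9.png');S=snap('scene','s9.png')
for P in([427,-137.3,198],[427,-137.3,181],[501.2,-148.6,190],[501.2,-148.6,106]):print(P,proj(w,P),proj(S,P))
# dome holes: dark small dots near the shaker top
g=cv2.cvtColor(w['pixels'],cv2.COLOR_RGB2GRAY);p=proj(w,[501.2,-148.6,190]).astype(int)
k=cv2.morphologyEx(g,cv2.MORPH_BLACKHAT,np.ones((7,7)));r=26
q=k[p[1]-r:p[1]+r,p[0]-r:p[0]+r];m=(q>40).astype(np.uint8);N,l,st,ce=cv2.connectedComponentsWithStats(m)
d=[ce[i] for i in range(1,N) if 2<=st[i,4]<=25];print(len(d),np.mean(d,0)+p-r,ray(w,*(np.mean(d,0)+p-r),190), ray(w,*(np.mean(d,0)+p-r),192))
m=(w['pixels'].max(2)<75).astype(np.uint8)
for b in blob(w,m,(260,60,380,230),1):print(b[:2])
E
```

```text
t 19.1 pos [ 504.1 -149.5  258.9] jaw deg 81.2 z [ 0.01  -0.004 -1.   ] q [-0.42  0.06  0.23  1.73 -0.   -0.26] F [-0.5  0.   0.9] w 72.9
[427, -137.3, 198] [318.97946384 125.84930879] [423.07155067 287.78091039]
[427, -137.3, 181] [319.05763677 124.89957421] [421.61036512 293.78980455]
[501.2, -148.6, 190] [319.14507094 236.87954266] [403.15533626 260.86412239]
[501.2, -148.6, 106] [319.38203034 207.36344204] [397.82747333 289.15901914]
18 [320.46236772 241.19662698] [ 504.539947   -148.16723529  190.        ] [ 503.83476103 -148.0615745   192.        ]
(array([317.53612629, 124.96539162]), array([ 296,  102,   45,   47, 1647], dtype=int32))
```

Emit:
{"api": "play_rows", "payload": {
  "series": [
    {"dx": -0.04, "dy": 0.006, "dz": 0, "ax": 0, "ay": 0, "az": 0, "claw": 0.6},
    {"dx": -0.0745, "dy": 0.011, "dz": 0, "ax": 0, "ay": 0, "az": 0, "claw": 0.6},
    {"dx": -0.0745, "dy": 0.011, "dz": 0, "ax": 0, "ay": 0, "az": 0, "claw": 0.6},
    {"dx": -0.0745, "dy": 0.011, "dz": -0.03, "ax": 0, "ay": 0, "az": 0, "claw": 0.6},
    {"dx": -0.0745, "dy": 0.011, "dz": -0.06, "ax": 0, "ay": 0, "az": 0, "claw": 0.6},
    {"dx": -0.0745, "dy": 0.011, "dz": -0.09, "ax": 0, "ay": 0, "az": 0, "claw": 0.6},
    {"dx": -0.0745, "dy": 0.011, "dz": -0.119, "ax": 0, "ay": 0, "az": 0, "claw": 0.6},
    {"dx": -0.0745, "dy": 0.011, "dz": -0.119, "ax": 0, "ay": 0, "az": 0, "claw": 0.6},
    {"dx": -0.0745, "dy": 0.011, "dz": -0.119, "ax": 0, "ay": 0, "az": 0, "claw": 0},
    {"dx": -0.0745, "dy": 0.011, "dz": -0.119, "ax": 0, "ay": 0, "az": 0, "claw": 0},
    {"dx": -0.0745, "dy": 0.011, "dz": -0.119, "ax": 0, "ay": 0, "az": 0, "claw": 0},
    {"dx": -0.0745, "dy": 0.011, "dz": -0.119, "ax": 0, "ay": 0, "az": 0, "claw": 0},
    {"dx": -0.0745, "dy": 0.011, "dz": -0.119, "ax": 0, "ay": 0, "az": 0, "claw": 0}
  ],
  "force": 60
}}

```text
t: 20.45
position: [427.6, -137.7, 134.5]
tool_rot: [0.24, 3.131, -0.001]
wrist_force: [-0.9, -0.3, -0.9]
width: 26.6
```

```bash
python3 - <<'E'
import numpy as np
a=np.array([-.15,-.9887]);b=np.array([-.9887,.15])
def p(t):t=np.radians(t);return 150*(np.cos(t)*a+np.sin(t)*b)
for t in [94,102,110,118,126,134,142,150,158,166,172,176,178,180]:print(t,(p(t)-p(90)).round(0)/1000)
print()
for t in [176,168,160,152,144,136,128,120,112,104,96,88,80,72,64,56,48,40,32,24,16,10,5,2,0]:print(t,(p(t)-p(180)).round(0)/1000)
E
```

```text
94 [0.002 0.01 ]
102 [0.008 0.03 ]
110 [0.017 0.049]
118 [0.028 0.067]
126 [0.042 0.083]
134 [0.057 0.097]
142 [0.075 0.108]
150 [0.094 0.117]
158 [0.114 0.123]
166 [0.134 0.127]
172 [0.15  0.127]
176 [0.16  0.127]
178 [0.166 0.126]
180 [0.171 0.126]

176 [-0.01   0.001]
168 [-0.031  0.001]
160 [-0.052 -0.001]
152 [-0.072 -0.007]
144 [-0.091 -0.015]
136 [-0.109 -0.026]
128 [-0.126 -0.039]
120 [-0.14  -0.055]
112 [-0.152 -0.072]
104 [-0.161 -0.091]
96 [-0.168 -0.11 ]
88 [-0.171 -0.131]
80 [-0.172 -0.152]
72 [-0.17  -0.173]
64 [-0.166 -0.193]
56 [-0.158 -0.213]
48 [-0.148 -0.231]
40 [-0.135 -0.247]
32 [-0.12  -0.262]
24 [-0.103 -0.275]
16 [-0.085 -0.285]
10 [-0.07 -0.29]
5 [-0.058 -0.294]
2 [-0.05  -0.296]
0 [-0.045 -0.297]
```

Emit:
{"api": "play_rows", "payload": {
  "series": [
    {"dx": 0, "dy": 0, "dz": 0.005, "ax": 0, "ay": 0, "az": 0, "claw": 0},
    {"dx": 0, "dy": 0, "dz": 0.01, "ax": 0, "ay": 0, "az": 0, "claw": 0},
    {"dx": 0, "dy": 0, "dz": 0.0155, "ax": 0, "ay": 0, "az": 0, "claw": 0},
    {"dx": 0, "dy": 0, "dz": 0.0155, "ax": 0, "ay": 0, "az": 0, "claw": 0},
    {"dx": 0.002, "dy": 0.01, "dz": 0.0155, "ax": 0, "ay": 0, "az": 0, "claw": 0},
    {"dx": 0.008, "dy": 0.03, "dz": 0.0155, "ax": 0, "ay": 0, "az": 0, "claw": 0},
    {"dx": 0.017, "dy": 0.049, "dz": 0.0155, "ax": 0, "ay": 0, "az": 0, "claw": 0},
    {"dx": 0.028, "dy": 0.067, "dz": 0.0155, "ax": 0, "ay": 0, "az": 0, "claw": 0},
    {"dx": 0.042, "dy": 0.083, "dz": 0.0155, "ax": 0, "ay": 0, "az": 0, "claw": 0},
    {"dx": 0.057, "dy": 0.097, "dz": 0.0155, "ax": 0, "ay": 0, "az": 0, "claw": 0},
    {"dx": 0.075, "dy": 0.108, "dz": 0.0155, "ax": 0, "ay": 0, "az": 0, "claw": 0}
  ]
}}

```text
t: 21.55
position: [502.1, -30.2, 148.5]
tool_rot: [-0.24, -3.131, 0.007]
wrist_force: [3.9, -6.8, -10.8]
width: 26.5
```

Emit:
{"api": "play_rows", "payload": {
  "series": [
    {"dx": 0.019, "dy": 0.009, "dz": 0, "ax": 0, "ay": 0, "az": 0, "claw": 0},
    {"dx": 0.039, "dy": 0.015, "dz": 0, "ax": 0, "ay": 0, "az": 0, "claw": 0},
    {"dx": 0.059, "dy": 0.018, "dz": 0, "ax": 0, "ay": 0, "az": 0, "claw": 0},
    {"dx": 0.075, "dy": 0.019, "dz": 0, "ax": 0, "ay": 0, "az": 0, "claw": 0},
    {"dx": 0.085, "dy": 0.018, "dz": 0, "ax": 0, "ay": 0, "az": 0, "claw": 0},
    {"dx": 0.091, "dy": 0.018, "dz": 0, "ax": 0, "ay": 0, "az": 0, "claw": 0},
    {"dx": 0.096, "dy": 0.018, "dz": 0, "ax": 0, "ay": 0, "az": 0, "claw": 0},
    {"dx": 0.096, "dy": 0.018, "dz": 0, "ax": 0, "ay": 0, "az": 0, "claw": 0},
    {"dx": 0.096, "dy": 0.018, "dz": -0.003, "ax": 0, "ay": 0, "az": 0, "claw": 0},
    {"dx": 0.096, "dy": 0.018, "dz": -0.006, "ax": 0, "ay": 0, "az": 0, "claw": 0},
    {"dx": 0.096, "dy": 0.018, "dz": -0.006, "ax": 0, "ay": 0, "az": 0, "claw": 0}
  ]
}}

```text
t: 22.65
position: [597.1, -12.5, 142.6]
tool_rot: [-0.241, -3.131, 0.004]
wrist_force: [-0.8, -4.2, -9.8]
width: 26.4
```

Pin in again at 9 mm lift (spring still pulling). Home and release.

Emit:
{"api": "play_rows", "payload": {
  "series": [
    {"dx": 0, "dy": 0, "dz": -0.005, "ax": 0, "ay": 0, "az": 0, "claw": 0},
    {"dx": 0, "dy": 0, "dz": -0.009, "ax": 0, "ay": 0, "az": 0, "claw": 0},
    {"dx": 0, "dy": 0, "dz": -0.009, "ax": 0, "ay": 0, "az": 0, "claw": 0},
    {"dx": 0, "dy": 0, "dz": -0.009, "ax": 0, "ay": 0, "az": 0, "claw": 0.55},
    {"dx": 0, "dy": 0, "dz": -0.009, "ax": 0, "ay": 0, "az": 0, "claw": 0.55},
    {"dx": 0, "dy": 0, "dz": -0.009, "ax": 0, "ay": 0, "az": 0, "claw": 0.55},
    {"dx": 0, "dy": 0, "dz": 0.03, "ax": 0, "ay": 0, "az": 0, "claw": 0.55},
    {"dx": 0, "dy": 0, "dz": 0.07, "ax": 0, "ay": 0, "az": 0, "claw": 0.55},
    {"dx": 0, "dy": 0, "dz": 0.12, "ax": 0, "ay": 0, "az": 0, "claw": 0.55},
    {"dx": 0, "dy": 0, "dz": 0.15, "ax": 0, "ay": 0, "az": 0, "claw": 0.55},
    {"dx": 0, "dy": 0, "dz": 0.15, "ax": 0, "ay": 0, "az": 0, "claw": 0.55}
  ]
}}

```text
t: 23.75
position: [600.5, -11.0, 301.1]
tool_rot: [0.238, 3.119, 0.0]
wrist_force: [-0.1, 0.6, 1.1]
width: 46.8
```

```bash
python3 - <<'E'
from h import *
s=tool();w=snap('wrist','w10.png')
for P in([597.3,-12,198],[597.3,-12,181],[501,-149,106]):print(P,proj(w,P))
p=proj(w,[597.3,-12,181]).astype(int)
m=(w['pixels'].max(2)<75).astype(np.uint8)
for b in blob(w,m,(p[0]-45,p[1]-45,p[0]+45,p[1]+45),1):print(b[:2])
E
```

```text
t 23.8 pos [600.5 -11.  301.1] jaw deg 81.3 z [ 0.014 -0.001 -1.   ] q [-0.13  0.3   0.59  1.85  0.    0.02] F [-0.1  0.6  1.1] w 46.8
[597.3, -12, 198] [316.31665482 222.47604972]
[597.3, -12, 181] [316.43400056 216.59430193]
[501, -149, 106] [160.88805583 120.65679017]
(array([316.37394636, 212.59693487]), array([ 300,  185,   34,   53, 1305], dtype=int32))
```

Emit:
{"api": "play_rows", "payload": {
  "series": [
    {"dx": -0.032, "dy": 0.038, "dz": 0, "ax": 0, "ay": 0, "az": 0.1, "claw": 0.5},
    {"dx": -0.064, "dy": 0.076, "dz": 0, "ax": 0, "ay": 0, "az": 0.2, "claw": 0.5},
    {"dx": -0.096, "dy": 0.114, "dz": 0, "ax": 0, "ay": 0, "az": 0.3, "claw": 0.5},
    {"dx": -0.128, "dy": 0.152, "dz": 0, "ax": 0, "ay": 0, "az": 0.4, "claw": 0.5},
    {"dx": -0.16, "dy": 0.198, "dz": 0, "ax": 0, "ay": 0, "az": 0.5, "claw": 0.5},
    {"dx": -0.16, "dy": 0.198, "dz": 0, "ax": 0, "ay": 0, "az": 0.5, "claw": 0.5},
    {"dx": -0.16, "dy": 0.198, "dz": 0, "ax": 0, "ay": 0, "az": 0.5, "claw": 0.5},
    {"dx": -0.16, "dy": 0.198, "dz": 0, "ax": 0, "ay": 0, "az": 0.5, "claw": 0.5}
  ]
}}

```text
t: 24.6
position: [438.3, 186.2, 292.2]
tool_rot: [0.542, -3.094, 0.001]
wrist_force: [-0.2, -0.3, -0.4]
width: 42.3
```

```bash
python3 - <<'E'
from h import *
s=tool();w=snap('wrist','w11.png')
cv2.imwrite('pics/w11s.png',w['pixels'][:,:,::-1])
for P in([437,186,131],[437,186,110]):print(P,proj(w,P))
E
```

```text
t 24.6 pos [438.3 186.2 292.2] jaw deg 109.9 z [-0.001 -0.001 -1.   ] q [ 0.26 -0.03  0.21  1.81 -0.   -0.09] F [-0.2 -0.3 -0.4] w 42.3
[437, 186, 131] [318.70184942 208.45788004]
[437, 186, 110] [318.71880237 203.43426047]
```

View pics/w11s.png

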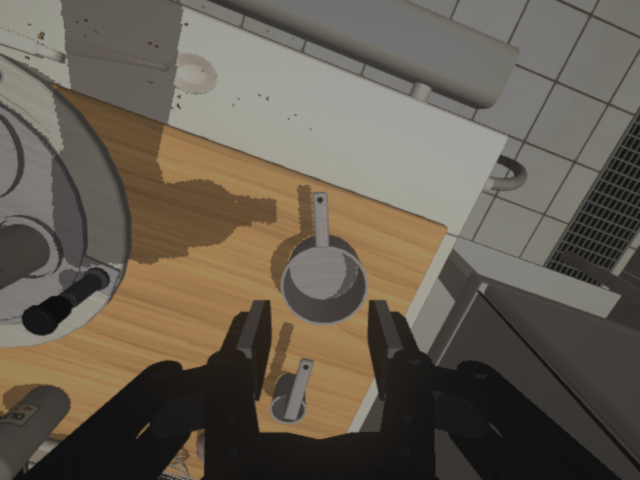

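Wrist view: cup_a's handle hole at (320,199), root (322,246), rim from (281,280) to (367,285). cup_d's handle hole is at (307,366), its rim centre near (289,408).

```bash
python3 - <<'E'
from h import *
w=snap('wrist')
h=ray(w,320,199,131);r=ray(w,322,246,131);c=ray(w,324,281,132);print('a hole',h,'root',r,'ctr',c,'dia',np.linalg.norm(ray(w,281,281,132)-ray(w,367,285,132)),'hole-ctr',np.linalg.norm(h-c))
d=(h-c)[:2];d/=np.linalg.norm(d);print('ang',np.degrees(np.arctan2(d[1],d[0])),'from strap',np.degrees(np.arctan2(*(h-r)[:2][::-1])),'grip',c[:2]+80*d, h[:2]-d*12)
h=ray(w,307,366,156.5);c=ray(w,289,407,124.5);print('d hole',h,'ctr',c,np.linalg.norm((h-c)[:2]),'dia',np.linalg.norm(ray(w,272,408,124.5)-ray(w,307,408,124.5)))
d=(h-c)[:2];print(np.degrees(np.arctan2(d[1],d[0])))
E
```

```text
a hole [428.28683624 183.67085157 131.        ] root [471.77615174 201.48476105 131.        ] ctr [506.1598262  216.13452329 132.        ] dia 87.45028274894142 hole-ctr 84.37471509409748
ang -157.36973363571556 from strap -157.72521998525525 grip [432.31925938 185.35188707] [439.36292126 188.288247  ]
d hole [591.24055303 228.35078595 156.5       ] ctr [677.23409848 234.72317316 124.5       ] 86.22932898274196 dia 41.42959965484742
-175.7619519388777
```

Emit:
{"api": "play_rows", "payload": {
  "series": [
    {"dx": -0.004, "dy": 0, "dz": -0.04, "ax": 0, "ay": 0, "az": 0.045, "claw": 0.5},
    {"dx": -0.004, "dy": 0, "dz": -0.08, "ax": 0, "ay": 0, "az": 0.045, "claw": 0.5},
    {"dx": -0.004, "dy": 0, "dz": -0.12, "ax": 0, "ay": 0, "az": 0.045, "claw": 0.5},
    {"dx": -0.004, "dy": 0, "dz": -0.16, "ax": 0, "ay": 0, "az": 0.045, "claw": 0.5},
    {"dx": -0.004, "dy": 0, "dz": -0.185, "ax": 0, "ay": 0, "az": 0.045, "claw": 0.5},
    {"dx": -0.004, "dy": 0, "dz": -0.2, "ax": 0, "ay": 0, "az": 0.045, "claw": 0.5},
    {"dx": -0.004, "dy": 0, "dz": -0.207, "ax": 0, "ay": 0, "az": 0.045, "claw": 0.5},
    {"dx": -0.004, "dy": 0, "dz": -0.207, "ax": 0, "ay": 0, "az": 0.045, "claw": 0.5},
    {"dx": -0.004, "dy": 0, "dz": -0.207, "ax": 0, "ay": 0, "az": 0.045, "claw": 0},
    {"dx": -0.004, "dy": 0, "dz": -0.207, "ax": 0, "ay": 0, "az": 0.045, "claw": 0},
    {"dx": -0.004, "dy": 0, "dz": -0.207, "ax": 0, "ay": 0, "az": 0.045, "claw": 0},
    {"dx": -0.004, "dy": 0, "dz": -0.207, "ax": 0, "ay": 0, "az": 0.045, "claw": 0},
    {"dx": -0.004, "dy": 0, "dz": -0.207, "ax": 0, "ay": 0, "az": 0.045, "claw": 0},
    {"dx": -0.004, "dy": 0, "dz": -0.207, "ax": 0, "ay": 0, "az": 0.045, "claw": 0}
  ],
  "force": 60
}}

```text
t: 26.1
position: [434.8, 186.5, 87.1]
tool_rot: [-0.612, 3.08, -0.001]
wrist_force: [-0.5, -0.9, 4.9]
width: 12.1
```

Emit:
{"api": "play_rows", "payload": {
  "series": [
    {"dx": 0, "dy": 0, "dz": 0.01, "ax": 0, "ay": 0, "az": 0, "claw": 0},
    {"dx": 0, "dy": 0, "dz": 0.03, "ax": 0, "ay": 0, "az": 0, "claw": 0},
    {"dx": 0, "dy": 0, "dz": 0.06, "ax": 0, "ay": 0, "az": 0, "claw": 0},
    {"dx": 0, "dy": 0, "dz": 0.09, "ax": 0, "ay": 0, "az": 0, "claw": 0},
    {"dx": 0, "dy": 0, "dz": 0.12, "ax": 0, "ay": 0, "az": 0, "claw": 0},
    {"dx": 0, "dy": 0, "dz": 0.12, "ax": 0, "ay": 0, "az": 0, "claw": 0},
    {"dx": 0, "dy": 0, "dz": 0.12, "ax": 0, "ay": 0, "az": 0, "claw": 0}
  ]
}}

```text
t: 26.8
position: [434.1, 187.0, 206.1]
tool_rot: [-0.613, 3.081, 0.001]
wrist_force: [0.2, -0.9, -1.7]
width: 12.2
```

```bash
python3 - <<'E'
from h import *
s=tool();w=snap('wrist','w12.png');S=snap('scene','s12.png');print(s['wrist_torque'])
k=np.hstack([cv2.resize(w['pixels'][:,:,::-1],(533,400)),cv2.resize(S['pixels'][240:420,160:340,::-1],(400,400))]);cv2.imwrite('pics/m12.png',cv2.resize(k,(800,343)))
E
```

```text
t 26.8 pos [434.1 187.  206.1] jaw deg 112.5 z [ 0.     0.001 -1.   ] q [ 0.26 -0.09 -0.02  1.64  0.   -0.13] F [ 0.2 -0.9 -1.7] w 12.2
[-0.13440193  0.14107712 -0.02781584]
```

View pics/m12.png

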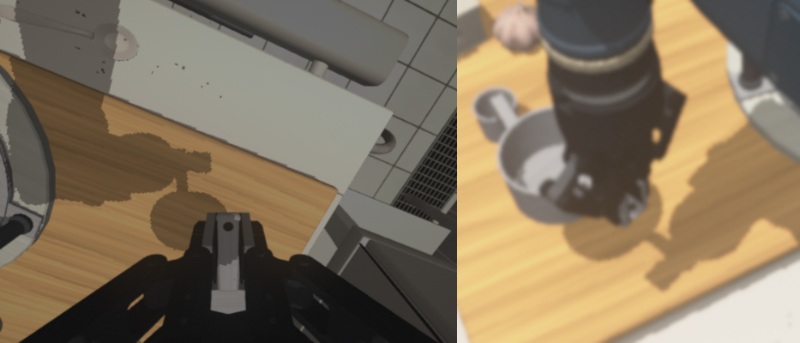

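Cup_a hangs level by its handle between the pads (wrist, hole near (319,318)); the scene crop shows it off the board. Carry it to the bay.

Emit:
{"api": "play_rows", "payload": {
  "series": [
    {"dx": -0.001, "dy": -0.02, "dz": 0.01, "ax": 0, "ay": 0, "az": 0, "claw": 0},
    {"dx": -0.002, "dy": -0.05, "dz": 0.01, "ax": 0, "ay": 0, "az": -0.08, "claw": 0},
    {"dx": -0.003, "dy": -0.085, "dz": 0.01, "ax": 0, "ay": 0, "az": -0.16, "claw": 0},
    {"dx": -0.004, "dy": -0.12, "dz": 0.01, "ax": 0, "ay": 0, "az": -0.24, "claw": 0},
    {"dx": -0.005, "dy": -0.155, "dz": 0.01, "ax": 0, "ay": 0, "az": -0.32, "claw": 0},
    {"dx": -0.006, "dy": -0.19, "dz": 0.01, "ax": 0, "ay": 0, "az": -0.4, "claw": 0},
    {"dx": -0.007, "dy": -0.225, "dz": 0.01, "ax": 0, "ay": 0, "az": -0.48, "claw": 0},
    {"dx": -0.009, "dy": -0.26, "dz": 0.01, "ax": 0, "ay": 0, "az": -0.543, "claw": 0},
    {"dx": -0.0115, "dy": -0.29, "dz": 0.01, "ax": 0, "ay": 0, "az": -0.543, "claw": 0},
    {"dx": -0.0115, "dy": -0.324, "dz": 0.01, "ax": 0, "ay": 0, "az": -0.543, "claw": 0},
    {"dx": -0.0115, "dy": -0.324, "dz": -0.03, "ax": 0, "ay": 0, "az": -0.543, "claw": 0},
    {"dx": -0.0115, "dy": -0.324, "dz": -0.06, "ax": 0, "ay": 0, "az": -0.543, "claw": 0},
    {"dx": -0.0115, "dy": -0.324, "dz": -0.06, "ax": 0, "ay": 0, "az": -0.543, "claw": 0}
  ]
}}

```text
t: 28.2
position: [417.3, -135.1, 138.5]
tool_rot: [-0.237, -3.119, -0.009]
wrist_force: [-0.6, 0.8, -2.2]
width: 12.2
```

```bash
python3 - <<'E'
from h import *
s=tool();S=snap('scene','s13.png');T=snap('top','t13.png');w=snap('wrist','w13.png')
p=s['position'];c=[p[0]+78,p[1]-11.8,p[2]+45]
print('pred ctr rim',proj(S,c),proj(T,c)); 
for n,f in(('hole',(p[0]-10.5,p[1]+1.6,p[2]+44)),):print(n,proj(w,f))
g=cv2.cvtColor(w['pixels'],cv2.COLOR_RGB2GRAY);q=g[290:345,305:335];m=cv2.minMaxLoc(cv2.GaussianBlur(q,(5,5),0));print(m)
# hole in w12 as well
g2=cv2.imread('pics/w12.png',0);print(cv2.minMaxLoc(cv2.GaussianBlur(g2[300:335,308:332],(5,5),0)))
E
```

```text
t 28.2 pos [ 417.3 -135.1  138.5] jaw deg 81.3 z [-0.013  0.007 -1.   ] q [-0.47 -0.17 -0.22  1.53  0.   -0.31] F [-0.6  0.8 -2.2] w 12.2
pred ctr rim [403.82558935 265.58747274] [355.40801731 289.5117836 ]
hole [319.98407079 291.86919334]
(32.0, 122.0, (12, 30), (24, 22))
(31.0, 112.0, (7, 16), (23, 5))
```

Emit:
{"api": "play_rows", "payload": {
  "series": [
    {"dx": 0, "dy": 0, "dz": 0, "ax": 0, "ay": 0, "az": 0, "claw": 0},
    {"dx": 0, "dy": 0, "dz": 0, "ax": 0, "ay": 0, "az": 0, "claw": 0}
  ]
}}

```text
t: 28.55
position: [423.9, -137.8, 148.1]
tool_rot: [0.236, 3.129, -0.002]
wrist_force: [-0.5, -0.2, -0.8]
width: 12.2
```

```bash
python3 - <<'E'
from h import *
s=tool();w=snap('wrist','w14.png');p=s['position']
for dz in(40,44,48):print(dz,(ray(w,317.5,320,p[2]+dz)-p))
w12=None
T=snap('top','t14.png');S=snap('scene','s14.png')
E
```

```text
t 28.6 pos [ 423.9 -137.8  148.1] jaw deg 81.4 z [ 0.003 -0.002 -1.   ] q [-0.46 -0.17 -0.21  1.53  0.   -0.31] F [-0.5 -0.2 -0.8] w 12.2
40 [-2.73654611  0.36593458 40.        ]
44 [-5.15279406  0.75493862 44.        ]
48 [-7.569042    1.14394266 48.        ]
```

Emit:
{"api": "play_rows", "payload": {
  "series": [
    {"dx": -0.001, "dy": 0, "dz": -0.01, "ax": 0, "ay": 0, "az": 0, "claw": 0},
    {"dx": -0.001, "dy": 0, "dz": -0.018, "ax": 0, "ay": 0, "az": 0, "claw": 0},
    {"dx": -0.001, "dy": 0, "dz": -0.024, "ax": 0, "ay": 0, "az": 0, "claw": 0},
    {"dx": -0.001, "dy": 0, "dz": -0.029, "ax": 0, "ay": 0, "az": 0, "claw": 0},
    {"dx": -0.001, "dy": 0, "dz": -0.033, "ax": 0, "ay": 0, "az": 0, "claw": 0},
    {"dx": -0.001, "dy": 0, "dz": -0.033, "ax": 0, "ay": 0, "az": 0, "claw": 0},
    {"dx": -0.001, "dy": 0, "dz": -0.033, "ax": 0, "ay": 0, "az": 0, "claw": 0}
  ]
}}

```text
t: 29.4
position: [421.6, -137.4, 113.2]
tool_rot: [0.237, 3.132, -0.0]
wrist_force: [-0.0, -0.2, -1.2]
width: 12.0
```

Emit:
{"api": "play_rows", "payload": {
  "series": [
    {"dx": 0, "dy": 0, "dz": -0.002, "ax": 0, "ay": 0, "az": 0, "claw": 0},
    {"dx": 0, "dy": 0, "dz": -0.002, "ax": 0, "ay": 0, "az": 0, "claw": 0},
    {"dx": 0, "dy": 0, "dz": -0.002, "ax": 0, "ay": 0, "az": 0, "claw": 0.5},
    {"dx": 0, "dy": 0, "dz": -0.002, "ax": 0, "ay": 0, "az": 0, "claw": 0.5},
    {"dx": 0, "dy": 0, "dz": -0.002, "ax": 0, "ay": 0, "az": 0, "claw": 0.5},
    {"dx": 0, "dy": 0, "dz": -0.002, "ax": 0, "ay": 0, "az": 0, "claw": 0.5},
    {"dx": 0, "dy": 0, "dz": 0.03, "ax": 0, "ay": 0, "az": 0, "claw": 0.5},
    {"dx": 0, "dy": 0, "dz": 0.08, "ax": 0, "ay": 0, "az": 0, "claw": 0.5},
    {"dx": 0, "dy": 0, "dz": 0.13, "ax": 0, "ay": 0, "az": 0, "claw": 0.5},
    {"dx": 0, "dy": 0, "dz": 0.17, "ax": 0, "ay": 0, "az": 0, "claw": 0.5},
    {"dx": 0, "dy": 0, "dz": 0.17, "ax": 0, "ay": 0, "az": 0, "claw": 0.5},
    {"dx": 0, "dy": 0, "dz": 0.17, "ax": 0, "ay": 0, "az": 0, "claw": 0.5}
  ]
}}

```text
t: 30.6
position: [422.4, -137.8, 284.5]
tool_rot: [0.236, 3.13, -0.002]
wrist_force: [-0.4, 0.4, -0.7]
width: 42.4
```

```bash
cat >> h.py <<'E'
def rim(c,P,r=60,dia=None,thr=None):
    "Hough circle near projected P"
    p=proj(c,P);return p
E
python3 - <<'E'
from h import *
s=tool();w=snap('wrist','w15.png')
C=np.array([500.8,-148.7,0]);print('rim pred',proj(w,[C[0],C[1],156]))
hd=np.array([-.9887,.15,0])
print('hole pred',proj(w,C+[0,0,155]+85*hd),proj(w,C+[0,0,155]+90*hd))
p=proj(w,C+[0,0,156]).astype(int)
g=cv2.cvtColor(w['pixels'],cv2.COLOR_RGB2GRAY);g=cv2.medianBlur(g,3)
x0,y0=p-80;k=g[y0:y0+160,x0:x0+160]
cs=cv2.HoughCircles(k,cv2.HOUGH_GRADIENT,1,5,param1=80,param2=15,minRadius=36,maxRadius=60);
if cs is not None:
  for c in cs[0][:6]: print(c+[x0,y0,0],ray(w,c[0]+x0,c[1]+y0,156),'R mm',np.linalg.norm(ray(w,c[0]+x0+c[2],c[1]+y0,156)-ray(w,c[0]+x0,c[1]+y0,156)))
bh=cv2.morphologyEx(g,cv2.MORPH_BLACKHAT,np.ones((13,13)));q=proj(w,C+[0,0,155]+88*hd).astype(int)
m=cv2.minMaxLoc(cv2.GaussianBlur(bh[q[1]-20:q[1]+20,q[0]-20:q[0]+20],(5,5),0));print(m,m[3]+q-20,ray(w,*(m[3]+q-20),155))
E
```

```text
t 30.6 pos [ 422.4 -137.8  284.5] jaw deg 81.4 z [ 0.003 -0.002 -1.   ] q [-0.47 -0.12  0.11  1.8   0.   -0.32] F [-0.4  0.4 -0.7] w 42.4
rim pred [319.63977049 300.29895081]
hole pred [319.71684729 211.8452394 ] [319.72184799 206.18052718]
[319.5 300.5  44. ] [ 500.9893601  -148.86089969  156.        ] R mm 41.18534293458614
[320.5        293.5         47.20000076] [ 493.90516344 -146.85086567  156.        ] R mm 43.86806170642109
[319.5        273.5         39.40000153] [ 473.68060231 -144.73622901  156.        ] R mm 35.89501768013154
[324.5        283.5         58.29999924] [ 484.3101161  -141.68845289  156.        ] R mm 53.64096227141653
[318.5        288.5         56.09999847] [ 488.53125174 -147.91457991  156.        ] R mm 51.877489139811644
[311.5        285.5         58.29999924] [ 484.53424537 -153.83584804  156.        ] R mm 53.75137796017626
(0.0, 75.0, (14, 7), (20, 21)) [319 209] [ 414.17860506 -136.18350595  155.        ]
```

Cup_a's rim is found at (501,−149), right on the bay centre, with its handle outward. Now cup_d.

Emit:
{"api": "play_rows", "payload": {
  "series": [
    {"dx": 0.0, "dy": 0.045, "dz": 0, "ax": 0, "ay": 0, "az": 0.05, "claw": 0.5},
    {"dx": 0.01, "dy": 0.09, "dz": 0, "ax": 0, "ay": 0, "az": 0.1, "claw": 0.5},
    {"dx": 0.02, "dy": 0.135, "dz": 0, "ax": 0, "ay": 0, "az": 0.15, "claw": 0.5},
    {"dx": 0.04, "dy": 0.18, "dz": 0, "ax": 0, "ay": 0, "az": 0.2, "claw": 0.5},
    {"dx": 0.07, "dy": 0.215, "dz": 0, "ax": 0, "ay": 0, "az": 0.22, "claw": 0.5},
    {"dx": 0.1, "dy": 0.25, "dz": 0, "ax": 0, "ay": 0, "az": 0.22, "claw": 0.5},
    {"dx": 0.13, "dy": 0.285, "dz": 0, "ax": 0, "ay": 0, "az": 0.22, "claw": 0.5},
    {"dx": 0.155, "dy": 0.32, "dz": 0, "ax": 0, "ay": 0, "az": 0.22, "claw": 0.5},
    {"dx": 0.178, "dy": 0.355, "dz": 0, "ax": 0, "ay": 0, "az": 0.22, "claw": 0.5},
    {"dx": 0.178, "dy": 0.366, "dz": 0, "ax": 0, "ay": 0, "az": 0.22, "claw": 0.5},
    {"dx": 0.178, "dy": 0.366, "dz": 0, "ax": 0, "ay": 0, "az": 0.22, "claw": 0.5},
    {"dx": 0.178, "dy": 0.366, "dz": 0, "ax": 0, "ay": 0, "az": 0.22, "claw": 0.5}
  ]
}}

```text
t: 31.85
position: [598.7, 227.8, 282.3]
tool_rot: [0.109, -3.138, 0.002]
wrist_force: [0.2, -1.1, 0.4]
width: 42.6
```

```bash
python3 - <<'E'
from h import *
s=tool();w=snap('wrist','w16.png')
hd=np.array([-.997,-.074,0]);C=np.array([678.7,235,0])
print('pred hole',proj(w,C+[0,0,156.5]+87.7*hd),'root',proj(w,C+[0,0,156.5]+20*hd),'rim',proj(w,C+[0,0,124.5]))
h=cv2.cvtColor(w['pixels'],cv2.COLOR_RGB2HSV)
m=((h[...,1]<75)).astype(np.uint8)
p=proj(w,C+[0,0,156.5]+87.7*hd).astype(int)
b=blob(w,m,(p[0]-60,p[1]-40,p[0]+70,p[1]+120),1)[0];print(b[:2])
for v in range(b[1][1],b[1][1]+b[1][3],6):
    x=np.where(b[2][v])[0];print(v,x.min(),x.max(),end=' | ')
g=cv2.cvtColor(w['pixels'],cv2.COLOR_RGB2GRAY)
bh=cv2.morphologyEx(g,cv2.MORPH_BLACKHAT,np.ones((13,13)));mm=cv2.minMaxLoc(cv2.GaussianBlur(bh[p[1]-14:p[1]+20,p[0]-12:p[0]+12],(5,5),0));q=np.array(mm[3])+p-[12,14];print(mm[1],q,ray(w,*q,156.5))
E
```

```text
t 31.9 pos [598.7 227.8 282.3] jaw deg 94.0 z [-0.002 -0.001 -1.   ] q [ 0.26  0.43  0.72  1.86 -0.    0.19] F [ 0.2 -1.1  0.4] w 42.6
pred hole [319.84733395 211.92145733] root [320.11354122 284.09869278] rim [320.12075835 288.26112119]
(array([319.32084309, 266.78220141]), array([ 298,  203,   44,  107, 2562], dtype=int32))
203 313 324 | 209 311 326 | 215 311 326 | 221 311 326 | 227 311 326 | 233 311 326 | 239 311 326 | 245 311 326 | 251 312 326 | 257 312 326 | 263 309 330 | 269 305 334 | 275 303 336 | 281 300 339 | 287 299 341 | 293 299 341 | 299 301 339 | 305 306 333 | 92.0 [318 211] [590.5688894  226.88592039 156.5       ]
```

Emit:
{"api": "play_rows", "payload": {
  "series": [
    {"dx": 0, "dy": 0, "dz": -0.04, "ax": 0, "ay": 0, "az": 0, "claw": 0.5},
    {"dx": 0, "dy": 0, "dz": -0.08, "ax": 0, "ay": 0, "az": 0, "claw": 0.5},
    {"dx": 0, "dy": 0, "dz": -0.12, "ax": 0, "ay": 0, "az": 0, "claw": 0.5},
    {"dx": 0, "dy": 0, "dz": -0.15, "ax": 0, "ay": 0, "az": 0, "claw": 0.5},
    {"dx": 0, "dy": 0, "dz": -0.17, "ax": 0, "ay": 0, "az": 0, "claw": 0.5},
    {"dx": 0, "dy": 0, "dz": -0.17, "ax": 0, "ay": 0, "az": 0, "claw": 0.5},
    {"dx": 0, "dy": 0, "dz": -0.17, "ax": 0, "ay": 0, "az": 0, "claw": 0},
    {"dx": 0, "dy": 0, "dz": -0.17, "ax": 0, "ay": 0, "az": 0, "claw": 0},
    {"dx": 0, "dy": 0, "dz": -0.17, "ax": 0, "ay": 0, "az": 0, "claw": 0},
    {"dx": 0, "dy": 0, "dz": -0.17, "ax": 0, "ay": 0, "az": 0, "claw": 0},
    {"dx": 0, "dy": 0, "dz": -0.17, "ax": 0, "ay": 0, "az": 0, "claw": 0},
    {"dx": 0, "dy": 0, "dz": -0.17, "ax": 0, "ay": 0, "az": 0, "claw": 0}
  ],
  "force": 60
}}

```text
t: 33.1
position: [599.9, 228.7, 115.3]
tool_rot: [-0.109, 3.138, 0.0]
wrist_force: [-4.3, -1.1, 7.0]
width: 11.8
```

Emit:
{"api": "play_rows", "payload": {
  "series": [
    {"dx": 0, "dy": 0, "dz": 0.01, "ax": 0, "ay": 0, "az": 0, "claw": 0},
    {"dx": 0, "dy": 0, "dz": 0.03, "ax": 0, "ay": 0, "az": 0, "claw": 0},
    {"dx": 0, "dy": 0, "dz": 0.06, "ax": 0, "ay": 0, "az": 0, "claw": 0},
    {"dx": 0, "dy": 0, "dz": 0.09, "ax": 0, "ay": 0, "az": 0, "claw": 0},
    {"dx": 0, "dy": 0, "dz": 0.11, "ax": 0, "ay": 0, "az": 0, "claw": 0},
    {"dx": 0, "dy": 0, "dz": 0.12, "ax": 0, "ay": 0, "az": 0, "claw": 0},
    {"dx": 0, "dy": 0, "dz": 0.12, "ax": 0, "ay": 0, "az": 0, "claw": 0},
    {"dx": 0, "dy": 0, "dz": 0.12, "ax": 0, "ay": 0, "az": 0, "claw": 0}
  ]
}}

```text
t: 33.9
position: [599.4, 228.6, 231.8]
tool_rot: [0.109, -3.138, 0.0]
wrist_force: [0.1, 0.3, -0.8]
width: 12.0
```

```bash
python3 - <<'E'
from h import *
s=tool();w=snap('wrist','w17.png');p=s['position']
g=cv2.cvtColor(w['pixels'],cv2.COLOR_RGB2GRAY)
bh=cv2.morphologyEx(g,cv2.MORPH_BLACKHAT,np.ones((13,13)));mm=cv2.minMaxLoc(cv2.GaussianBlur(bh[300:335,309:331],(5,5),0));q=np.array(mm[3])+[309,300];print(mm[1],q,ray(w,*q,p[2]+44)-p)
E
```

```text
t 33.9 pos [599.4 228.6 231.8] jaw deg 94.0 z [-0.001 -0.    -1.   ] q [0.26 0.39 0.56 1.75 0.   0.19] F [ 0.1  0.3 -0.8] w 12.0
63.0 [319 303] [-12.69793759  -0.29950723  44.        ]
```

Emit:
{"api": "play_rows", "payload": {
  "series": [
    {"dx": -0.02, "dy": 0, "dz": 0.01, "ax": 0, "ay": 0, "az": 0, "claw": 0},
    {"dx": -0.06, "dy": -0.01, "dz": 0.01, "ax": 0, "ay": 0, "az": -0.05, "claw": 0},
    {"dx": -0.1, "dy": -0.03, "dz": 0.01, "ax": 0, "ay": 0, "az": -0.1, "claw": 0},
    {"dx": -0.135, "dy": -0.05, "dz": 0.01, "ax": 0, "ay": 0, "az": -0.15, "claw": 0},
    {"dx": -0.16, "dy": -0.08, "dz": 0.01, "ax": 0, "ay": 0, "az": -0.22, "claw": 0},
    {"dx": -0.175, "dy": -0.12, "dz": 0.01, "ax": 0, "ay": 0, "az": -0.22, "claw": 0},
    {"dx": -0.175, "dy": -0.16, "dz": 0.01, "ax": 0, "ay": 0, "az": -0.22, "claw": 0},
    {"dx": -0.175, "dy": -0.2, "dz": 0.01, "ax": 0, "ay": 0, "az": -0.22, "claw": 0},
    {"dx": -0.175, "dy": -0.24, "dz": 0.01, "ax": 0, "ay": 0, "az": -0.22, "claw": 0},
    {"dx": -0.175, "dy": -0.28, "dz": 0.01, "ax": 0, "ay": 0, "az": -0.22, "claw": 0},
    {"dx": -0.175, "dy": -0.32, "dz": 0.01, "ax": 0, "ay": 0, "az": -0.22, "claw": 0},
    {"dx": -0.175, "dy": -0.35, "dz": 0.0, "ax": 0, "ay": 0, "az": -0.22, "claw": 0},
    {"dx": -0.175, "dy": -0.3655, "dz": -0.02, "ax": 0, "ay": 0, "az": -0.22, "claw": 0},
    {"dx": -0.175, "dy": -0.3655, "dz": -0.03, "ax": 0, "ay": 0, "az": -0.22, "claw": 0},
    {"dx": -0.175, "dy": -0.3655, "dz": -0.03, "ax": 0, "ay": 0, "az": -0.22, "claw": 0},
    {"dx": -0.175, "dy": -0.3655, "dz": -0.03, "ax": 0, "ay": 0, "az": -0.22, "claw": 0}
  ]
}}

```text
t: 35.55
position: [424.1, -135.8, 202.4]
tool_rot: [-0.235, -3.131, -0.002]
wrist_force: [1.0, 0.1, -0.3]
width: 11.8
```

```bash
python3 - <<'E'
from h import *
s=tool();p=s['position'];S=snap('scene','s18.png');w=snap('wrist','w18.png');T=snap('top','t18.png')
k=np.hstack([cv2.resize(w['pixels'][:,:,::-1],(533,400)),cv2.resize(S['pixels'][200:340,330:470,::-1],(400,400))]);cv2.imwrite('pics/m18.png',cv2.resize(k,(800,343)))
g=cv2.cvtColor(w['pixels'],cv2.COLOR_RGB2GRAY)
bh=cv2.morphologyEx(g,cv2.MORPH_BLACKHAT,np.ones((13,13)));mm=cv2.minMaxLoc(cv2.GaussianBlur(bh[296:335,309:331],(5,5),0));q=np.array(mm[3])+[309,296];print(mm[1],q,ray(w,*q,p[2]+44)-p)
E
```

```text
t 35.5 pos [ 424.1 -135.8  202.4] jaw deg 81.4 z [-0.001  0.001 -1.   ] q [-0.46 -0.16 -0.09  1.64  0.   -0.31] F [ 1.   0.1 -0.3] w 11.8
86.0 [319 305] [-10.78391101   2.11080741  44.        ]
```

Emit:
{"api": "play_rows", "payload": {
  "series": [
    {"dx": 0, "dy": -0.001, "dz": -0.015, "ax": 0, "ay": 0, "az": 0, "claw": 0},
    {"dx": 0, "dy": -0.001, "dz": -0.03, "ax": 0, "ay": 0, "az": 0, "claw": 0},
    {"dx": 0, "dy": -0.001, "dz": -0.042, "ax": 0, "ay": 0, "az": 0, "claw": 0},
    {"dx": 0, "dy": -0.001, "dz": -0.05, "ax": 0, "ay": 0, "az": 0, "claw": 0},
    {"dx": 0, "dy": -0.001, "dz": -0.056, "ax": 0, "ay": 0, "az": 0, "claw": 0},
    {"dx": 0, "dy": -0.001, "dz": -0.059, "ax": 0, "ay": 0, "az": 0, "claw": 0},
    {"dx": 0, "dy": -0.001, "dz": -0.059, "ax": 0, "ay": 0, "az": 0, "claw": 0},
    {"dx": 0, "dy": -0.001, "dz": -0.059, "ax": 0, "ay": 0, "az": 0, "claw": 0}
  ]
}}

```text
t: 36.5
position: [424.9, -138.0, 144.5]
tool_rot: [0.237, 3.132, -0.001]
wrist_force: [-0.3, 0.6, -0.3]
width: 11.8
```

Emit:
{"api": "play_rows", "payload": {
  "series": [
    {"dx": 0, "dy": 0, "dz": -0.002, "ax": 0, "ay": 0, "az": 0, "claw": 0},
    {"dx": 0, "dy": 0, "dz": -0.002, "ax": 0, "ay": 0, "az": 0, "claw": 0},
    {"dx": 0, "dy": 0, "dz": -0.002, "ax": 0, "ay": 0, "az": 0, "claw": 0.4},
    {"dx": 0, "dy": 0, "dz": -0.002, "ax": 0, "ay": 0, "az": 0, "claw": 0.4},
    {"dx": 0, "dy": 0, "dz": -0.002, "ax": 0, "ay": 0, "az": 0, "claw": 0.4},
    {"dx": 0, "dy": 0, "dz": -0.002, "ax": 0, "ay": 0, "az": 0, "claw": 0.4},
    {"dx": 0, "dy": 0, "dz": 0.03, "ax": 0, "ay": 0, "az": 0, "claw": 0.4},
    {"dx": 0, "dy": 0, "dz": 0.08, "ax": 0, "ay": 0, "az": 0, "claw": 0.4},
    {"dx": 0, "dy": 0, "dz": 0.13, "ax": 0, "ay": 0, "az": 0, "claw": 0.4},
    {"dx": 0, "dy": 0, "dz": 0.15, "ax": 0, "ay": 0, "az": 0, "claw": 0.4},
    {"dx": 0, "dy": 0, "dz": 0.15, "ax": 0, "ay": 0, "az": 0, "claw": 0.4},
    {"dx": 0, "dy": 0, "dz": 0.15, "ax": 0, "ay": 0, "az": 0, "claw": 0.4}
  ]
}}

```text
t: 37.7
position: [424.9, -138.0, 294.0]
tool_rot: [0.237, 3.132, -0.0]
wrist_force: [0.2, 0.8, -0.8]
width: 34.1
```

```bash
python3 - <<'E'
from h import *
s=tool();S=snap('scene','s19.png');w=snap('wrist','w19.png')
C=np.array([501,-148.9,0]);hd=np.array([-.9887,.15,0])
print('pred d hole',proj(w,C+[0,0,183]+87.7*hd),'d rim',proj(w,C+[0,0,151]),'a rim',proj(w,C+[0,0,156]))
k=np.hstack([cv2.resize(w['pixels'][100:420,110:530,::-1],(525,400)),cv2.resize(S['pixels'][200:340,310:450,::-1],(400,400))]);cv2.imwrite('pics/m19.png',cv2.resize(k,(800,346)))
E
```

```text
t 37.7 pos [ 424.9 -138.   294. ] jaw deg 81.4 z [ 0.001 -0.    -1.   ] q [-0.46 -0.11  0.14  1.82  0.   -0.31] F [ 0.2  0.8 -0.8] w 34.1
pred d hole [318.88490033 213.43602333] d rim [318.86975228 292.99877007] a rim [318.87026794 295.40028829]
```

View pics/m19.png

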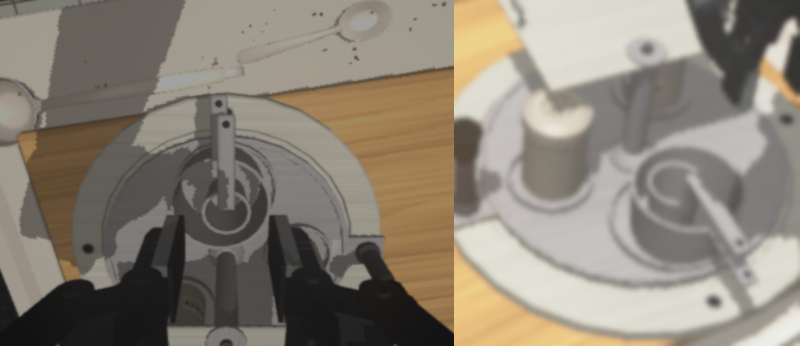

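Nested: cup_d's handle hole at full-frame (318,213) as predicted, its rim inside cup_a's. Cup_a's own hole seems a little shifted (312,195), so I'm checking it numerically.

```bash
python3 - <<'E'
from h import *
w=snap('wrist')
C=np.array([501,-148.9,0]);hd=np.array([-.9887,.15,0])
print('pred a hole',proj(w,C+[0,0,155]+87.7*hd))
g=cv2.cvtColor(w['pixels'],cv2.COLOR_RGB2GRAY)
bh=cv2.GaussianBlur(cv2.morphologyEx(g,cv2.MORPH_BLACKHAT,np.ones((11,11))),(5,5),0)
for n,(x0,y0,x1,y1),z in(('a',(300,187,322,203),155),('d',(310,205,328,222),183)):
    m=cv2.minMaxLoc(bh[y0:y1,x0:x1]);q=np.array(m[3])+[x0,y0];P=ray(w,*q,z);print(n,m[1],q,P,'r from post',np.linalg.norm(P[:2]-[575,-160]))
x0,y0=255,230;k=cv2.medianBlur(g,3)[y0:370,x0:385]
for lo,hi,z in((15,26,151),(38,48,156)):
    cs=cv2.HoughCircles(k,cv2.HOUGH_GRADIENT,1,4,param1=80,param2=12,minRadius=lo,maxRadius=hi)
    if cs is not None:
        for c in cs[0][:4]:print(z,c+[x0,y0,0],ray(w,c[0]+x0,c[1]+y0,z),np.linalg.norm(ray(w,c[0]+x0+c[2],c[1]+y0,z)-ray(w,c[0]+x0,c[1]+y0,z)))
E
```

```text
pred a hole [318.68183779 206.18359789]
a 78.0 [311 196] [ 404.3184382  -140.99781789  155.        ] r from post 171.7360721050459
d 81.0 [318 215] [ 414.83701762 -136.38508075  183.        ] r from post 161.8945500503456
151 [317.5 296.5  21. ] [ 503.65167383 -150.46750066  151.        ] 20.36944926959051
151 [318.5        291.5         22.10000038] [ 498.48018625 -148.70068262  151.        ] 21.330974687058205
151 [303.5        272.5         25.39999962] [ 476.60974482 -159.75031717  151.        ] 24.0626706336586
151 [297.5        275.5         24.29999924] [ 478.81497382 -165.89263628  151.        ] 23.08645707015051
156 [313.5        281.5         46.29999924] [ 484.97223021 -151.40277325  156.        ] 43.5551648279817
156 [313.5 286.5  43. ] [ 490.09989851 -152.20524429  156.        ] 40.64880049484099
156 [317.5        280.5         46.29999924] [ 484.51736224 -147.52730171  156.        ] 43.514022784866846
156 [314.5        274.5         39.59999847] [ 478.01736816 -149.36882417  156.        ] 36.99874033294964
```

```bash
python3 - <<'E'
from h import *
w=snap('wrist');S=snap('scene')
g=cv2.cvtColor(S['pixels'],cv2.COLOR_RGB2GRAY);g=cv2.resize(g,None,fx=4,fy=4,interpolation=cv2.INTER_CUBIC)
bh=cv2.GaussianBlur(cv2.morphologyEx(g,cv2.MORPH_BLACKHAT,np.ones((25,25))),(9,9),0)
for n,u,v,wp in(('a',429,309,(311,196)),('d',426,297.5,(318,215))):
    x,y=int(u*4),int(v*4);m=cv2.minMaxLoc(bh[y-18:y+18,x-18:x+18]);q=(np.array(m[3])+[x-18,y-18])/4
    print(n,m[1],q,tri(w,wp,S,q), 'pred scene for z-nominal',proj(S,ray(w,*wp,155 if n=='a' else 183)))
E
```

```text
a 55.0 [428.5  310.75] [ 404.25659529 -140.72439187  155.15703506] pred scene for z-nominal [428.76480454 310.93679868]
d 48.0 [425.25 298.  ] [ 414.85558557 -136.12130002  183.03234801] pred scene for z-nominal [425.57392127 298.20313085]
```

Triangulation puts both handle holes at their nominal heights (155.2 and 183.0 mm), so both cups are level. Cup_a only slid outward to its ring's play (limit 12.5 mm). Now to the knob.

Emit:
{"api": "play_rows", "payload": {
  "series": [
    {"dx": 0, "dy": 0.045, "dz": 0, "ax": 0, "ay": 0, "az": 0, "claw": 0.6},
    {"dx": 0, "dy": 0.09, "dz": 0, "ax": 0, "ay": 0, "az": 0, "claw": 0.6},
    {"dx": 0.02, "dy": 0.126, "dz": 0, "ax": 0, "ay": 0, "az": 0, "claw": 0.6},
    {"dx": 0.06, "dy": 0.126, "dz": 0, "ax": 0, "ay": 0, "az": 0, "claw": 0.6},
    {"dx": 0.1, "dy": 0.126, "dz": 0, "ax": 0, "ay": 0, "az": 0, "claw": 0.6},
    {"dx": 0.14, "dy": 0.126, "dz": 0, "ax": 0, "ay": 0, "az": 0, "claw": 0.6},
    {"dx": 0.173, "dy": 0.126, "dz": 0, "ax": 0, "ay": 0, "az": 0, "claw": 0.6},
    {"dx": 0.173, "dy": 0.126, "dz": 0, "ax": 0, "ay": 0, "az": 0, "claw": 0.6},
    {"dx": 0.173, "dy": 0.126, "dz": 0, "ax": 0, "ay": 0, "az": 0, "claw": 0.6}
  ]
}}

```text
t: 38.85
position: [597.2, -11.8, 291.4]
tool_rot: [-0.236, -3.128, -0.0]
wrist_force: [-0.5, 0.6, 0.0]
width: 51.2
```

```bash
python3 - <<'E'
from h import *
s=tool();w=snap('wrist')
p=proj(w,[597.3,-12,181]).astype(int);print(p)
m=(w['pixels'].max(2)<75).astype(np.uint8)
for b in blob(w,m,(p[0]-45,p[1]-45,p[0]+45,p[1]+45),1):print(b[:2])
E
```

```text
t 38.9 pos [597.2 -11.8 291.4] jaw deg 81.4 z [-0.005  0.001 -1.   ] q [-0.13  0.31  0.58  1.85 -0.    0.02] F [-0.5  0.6  0. ] w 51.2
[318 225]
(array([318.01889535, 221.12645349]), array([ 301,  193,   35,   54, 1376], dtype=int32))
```

Emit:
{"api": "play_rows", "payload": {
  "series": [
    {"dx": 0, "dy": 0, "dz": -0.04, "ax": 0, "ay": 0, "az": 0, "claw": 0.6},
    {"dx": 0, "dy": 0, "dz": -0.08, "ax": 0, "ay": 0, "az": 0, "claw": 0.6},
    {"dx": 0, "dy": 0, "dz": -0.11, "ax": 0, "ay": 0, "az": 0, "claw": 0.6},
    {"dx": 0, "dy": 0, "dz": -0.14, "ax": 0, "ay": 0, "az": 0, "claw": 0.6},
    {"dx": 0, "dy": 0, "dz": -0.158, "ax": 0, "ay": 0, "az": 0, "claw": 0.6},
    {"dx": 0, "dy": 0, "dz": -0.158, "ax": 0, "ay": 0, "az": 0, "claw": 0.6},
    {"dx": 0, "dy": 0, "dz": -0.158, "ax": 0, "ay": 0, "az": 0, "claw": 0},
    {"dx": 0, "dy": 0, "dz": -0.158, "ax": 0, "ay": 0, "az": 0, "claw": 0},
    {"dx": 0, "dy": 0, "dz": -0.158, "ax": 0, "ay": 0, "az": 0, "claw": 0},
    {"dx": 0, "dy": 0, "dz": -0.158, "ax": 0, "ay": 0, "az": 0, "claw": 0},
    {"dx": 0, "dy": 0, "dz": -0.158, "ax": 0, "ay": 0, "az": 0, "claw": 0},
    {"dx": 0, "dy": 0, "dz": -0.153, "ax": 0, "ay": 0, "az": 0, "claw": 0},
    {"dx": 0, "dy": 0, "dz": -0.148, "ax": 0, "ay": 0, "az": 0, "claw": 0},
    {"dx": 0, "dy": 0, "dz": -0.1425, "ax": 0, "ay": 0, "az": 0, "claw": 0},
    {"dx": 0, "dy": 0, "dz": -0.1425, "ax": 0, "ay": 0, "az": 0, "claw": 0},
    {"dx": 0, "dy": 0, "dz": -0.1425, "ax": 0, "ay": 0, "az": 0, "claw": 0}
  ],
  "force": 60
}}

```text
t: 40.5
position: [596.3, -12.3, 150.1]
tool_rot: [-0.237, -3.129, 0.001]
wrist_force: [-0.3, -4.4, -9.5]
width: 26.3
```

Emit:
{"api": "play_rows", "payload": {
  "series": [
    {"dx": -0.005, "dy": 0.001, "dz": 0, "ax": 0, "ay": 0, "az": 0, "claw": 0},
    {"dx": -0.015, "dy": 0.001, "dz": 0, "ax": 0, "ay": 0, "az": 0, "claw": 0},
    {"dx": -0.031, "dy": 0.001, "dz": 0, "ax": 0, "ay": 0, "az": 0, "claw": 0},
    {"dx": -0.052, "dy": -0.001, "dz": 0, "ax": 0, "ay": 0, "az": 0, "claw": 0},
    {"dx": -0.072, "dy": -0.007, "dz": 0, "ax": 0, "ay": 0, "az": 0, "claw": 0},
    {"dx": -0.091, "dy": -0.015, "dz": 0, "ax": 0, "ay": 0, "az": 0, "claw": 0},
    {"dx": -0.109, "dy": -0.026, "dz": 0, "ax": 0, "ay": 0, "az": 0, "claw": 0},
    {"dx": -0.126, "dy": -0.039, "dz": 0, "ax": 0, "ay": 0, "az": 0, "claw": 0},
    {"dx": -0.14, "dy": -0.055, "dz": 0, "ax": 0, "ay": 0, "az": 0, "claw": 0},
    {"dx": -0.152, "dy": -0.072, "dz": 0, "ax": 0, "ay": 0, "az": 0, "claw": 0},
    {"dx": -0.161, "dy": -0.091, "dz": 0, "ax": 0, "ay": 0, "az": 0, "claw": 0},
    {"dx": -0.168, "dy": -0.11, "dz": 0, "ax": 0, "ay": 0, "az": 0, "claw": 0},
    {"dx": -0.171, "dy": -0.131, "dz": 0, "ax": 0, "ay": 0, "az": 0, "claw": 0}
  ]
}}

```text
t: 41.8
position: [427.6, -141.7, 151.8]
tool_rot: [0.234, 3.129, 0.006]
wrist_force: [3.8, 0.6, -9.8]
width: 26.3
```

Emit:
{"api": "play_rows", "payload": {
  "series": [
    {"dx": -0.001, "dy": -0.021, "dz": 0, "ax": 0, "ay": 0, "az": 0, "claw": 0},
    {"dx": 0.001, "dy": -0.042, "dz": 0, "ax": 0, "ay": 0, "az": 0, "claw": 0},
    {"dx": 0.005, "dy": -0.062, "dz": 0, "ax": 0, "ay": 0, "az": 0, "claw": 0},
    {"dx": 0.013, "dy": -0.082, "dz": 0, "ax": 0, "ay": 0, "az": 0, "claw": 0},
    {"dx": 0.023, "dy": -0.1, "dz": 0, "ax": 0, "ay": 0, "az": 0, "claw": 0},
    {"dx": 0.036, "dy": -0.116, "dz": 0, "ax": 0, "ay": 0, "az": 0, "claw": 0},
    {"dx": 0.051, "dy": -0.131, "dz": 0, "ax": 0, "ay": 0, "az": 0, "claw": 0},
    {"dx": 0.068, "dy": -0.143, "dz": 0, "ax": 0, "ay": 0, "az": 0, "claw": 0},
    {"dx": 0.086, "dy": -0.153, "dz": 0, "ax": 0, "ay": 0, "az": 0, "claw": 0},
    {"dx": 0.101, "dy": -0.158, "dz": 0, "ax": 0, "ay": 0, "az": 0, "claw": 0},
    {"dx": 0.113, "dy": -0.162, "dz": 0, "ax": 0, "ay": 0, "az": 0, "claw": 0},
    {"dx": 0.121, "dy": -0.164, "dz": 0, "ax": 0, "ay": 0, "az": 0, "claw": 0},
    {"dx": 0.126, "dy": -0.165, "dz": 0, "ax": 0, "ay": 0, "az": 0, "claw": 0},
    {"dx": 0.126, "dy": -0.165, "dz": 0, "ax": 0, "ay": 0, "az": 0, "claw": 0},
    {"dx": 0.126, "dy": -0.165, "dz": -0.003, "ax": 0, "ay": 0, "az": 0, "claw": 0},
    {"dx": 0.126, "dy": -0.165, "dz": -0.007, "ax": 0, "ay": 0, "az": 0, "claw": 0},
    {"dx": 0.126, "dy": -0.165, "dz": -0.007, "ax": 0, "ay": 0, "az": 0, "claw": 0}
  ]
}}

```text
t: 43.5
position: [552.4, -309.1, 143.7]
tool_rot: [-0.238, -3.132, 0.003]
wrist_force: [-1.2, -7.0, -7.5]
width: 26.0
```

Emit:
{"api": "play_rows", "payload": {
  "series": [
    {"dx": 0, "dy": 0.001, "dz": -0.004, "ax": 0, "ay": 0, "az": 0, "claw": 0},
    {"dx": 0, "dy": 0.001, "dz": -0.008, "ax": 0, "ay": 0, "az": 0, "claw": 0},
    {"dx": 0, "dy": 0.001, "dz": -0.0085, "ax": 0, "ay": 0, "az": 0, "claw": 0},
    {"dx": 0, "dy": 0.001, "dz": -0.0085, "ax": 0, "ay": 0, "az": 0, "claw": 0}
  ]
}}

```text
t: 43.9
position: [553.9, -309.4, 139.0]
tool_rot: [0.238, 3.128, -0.008]
wrist_force: [-1.6, -6.7, -1.1]
width: 25.9
```

Emit:
{"api": "play_rows", "payload": {
  "series": [
    {"dx": 0, "dy": 0.002, "dz": 0, "ax": 0, "ay": 0, "az": 0, "claw": 0},
    {"dx": 0, "dy": 0.002, "dz": 0, "ax": 0, "ay": 0, "az": 0, "claw": 0},
    {"dx": 0, "dy": 0.002, "dz": 0, "ax": 0, "ay": 0, "az": 0, "claw": 0}
  ]
}}

```text
t: 44.2
position: [553.6, -309.4, 139.0]
tool_rot: [0.239, 3.128, -0.014]
wrist_force: [-1.8, -8.5, -2.0]
width: 26.1
```

The tool is blocked at z 139, with −8 N along y: with the jaws now radial, the inner finger's linkage is touching the shaker. I'll ease up, turn the jaws tangential (the knob spins freely), then lower.

Emit:
{"api": "play_rows", "payload": {
  "series": [
    {"dx": 0, "dy": -0.003, "dz": 0.004, "ax": 0, "ay": 0, "az": 0, "claw": 0},
    {"dx": 0, "dy": -0.003, "dz": 0.006, "ax": 0, "ay": 0, "az": -0.1, "claw": 0},
    {"dx": 0, "dy": -0.003, "dz": 0.006, "ax": 0, "ay": 0, "az": -0.24, "claw": 0},
    {"dx": 0, "dy": -0.003, "dz": 0.006, "ax": 0, "ay": 0, "az": -0.38, "claw": 0},
    {"dx": 0, "dy": -0.003, "dz": 0.006, "ax": 0, "ay": 0, "az": -0.52, "claw": 0},
    {"dx": 0, "dy": -0.003, "dz": 0.006, "ax": 0, "ay": 0, "az": -0.66, "claw": 0},
    {"dx": 0, "dy": -0.003, "dz": 0.006, "ax": 0, "ay": 0, "az": -0.8, "claw": 0},
    {"dx": 0, "dy": -0.003, "dz": 0.006, "ax": 0, "ay": 0, "az": -0.94, "claw": 0},
    {"dx": 0, "dy": -0.003, "dz": 0.006, "ax": 0, "ay": 0, "az": -1.08, "claw": 0},
    {"dx": 0, "dy": -0.003, "dz": 0.006, "ax": 0, "ay": 0, "az": -1.22, "claw": 0},
    {"dx": 0, "dy": -0.003, "dz": 0.006, "ax": 0, "ay": 0, "az": -1.36, "claw": 0},
    {"dx": 0, "dy": -0.003, "dz": 0.006, "ax": 0, "ay": 0, "az": -1.5, "claw": 0},
    {"dx": 0, "dy": -0.003, "dz": 0.006, "ax": 0, "ay": 0, "az": -1.56, "claw": 0},
    {"dx": 0, "dy": -0.003, "dz": 0.006, "ax": 0, "ay": 0, "az": -1.56, "claw": 0}
  ]
}}

```text
t: 45.6
position: [552.4, -310.2, 142.4]
tool_rot: [2.371, 2.056, -0.004]
wrist_force: [-0.3, -7.2, -7.5]
width: 26.2
```

```bash
python3 - <<'E'
from h import *
s=tool();w=snap('wrist','w20.png')
# shaker in small bay: 75mm from axis toward knob
A=np.array([575,-160]);k=np.array([-.15,-.9887]);P=A+75*k;print(P,proj(w,[*P,191]),proj(w,[*P,106]))
p=proj(w,[*P,191]).astype(int)
g=cv2.cvtColor(w['pixels'],cv2.COLOR_RGB2GRAY);r=40
bh=cv2.morphologyEx(g,cv2.MORPH_BLACKHAT,np.ones((9,9)))[max(p[1]-r,0):p[1]+r,p[0]-r:p[0]+r]
N,l,st,ce=cv2.connectedComponentsWithStats((bh>35).astype(np.uint8));d=np.array([ce[i] for i in range(1,N) if 3<=st[i,4]<=40])
if len(d): 
    q=np.median(d,0)+[p[0]-r,max(p[1]-r,0)];print(len(d),q,ray(w,*q,191))
E
```

```text
t 45.6 pos [ 552.4 -310.2  142.4] jaw deg -8.2 z [ 0.    -0.004 -1.   ] q [-0.62  0.33  0.31  1.55 -0.    1.1 ] F [-0.3 -7.2 -7.5] w 26.2
[ 563.75   -234.1525] [321.00444953 141.81460484] [320.34049696 130.75137834]
```

Emit:
{"api": "play_rows", "payload": {
  "series": [
    {"dx": 0, "dy": -0.002, "dz": -0.003, "ax": 0, "ay": 0, "az": 0, "claw": 0},
    {"dx": 0, "dy": -0.002, "dz": -0.006, "ax": 0, "ay": 0, "az": 0, "claw": 0},
    {"dx": 0, "dy": -0.002, "dz": -0.008, "ax": 0, "ay": 0, "az": 0, "claw": 0},
    {"dx": 0, "dy": -0.002, "dz": -0.008, "ax": 0, "ay": 0, "az": 0, "claw": 0}
  ]
}}

```text
t: 46.05
position: [554.3, -310.6, 138.9]
tool_rot: [2.366, 2.057, 0.003]
wrist_force: [-2.2, -1.3, 5.2]
width: 26.1
```

The Fz pattern (−7.5 N at z 142–143, +5 N at 139) fits a knob that slid about 5 mm in the pads during the sweep, with the pin now home. Release and verify.

Emit:
{"api": "play_rows", "payload": {
  "series": [
    {"dx": 0, "dy": 0, "dz": 0.003, "ax": 0, "ay": 0, "az": 0, "claw": 0.55},
    {"dx": 0, "dy": 0, "dz": 0.003, "ax": 0, "ay": 0, "az": 0, "claw": 0.55},
    {"dx": 0, "dy": 0, "dz": 0.003, "ax": 0, "ay": 0, "az": 0, "claw": 0.55},
    {"dx": 0, "dy": 0, "dz": 0.003, "ax": 0, "ay": 0, "az": 0, "claw": 0.55},
    {"dx": 0, "dy": 0, "dz": 0.04, "ax": 0, "ay": 0, "az": 0, "claw": 0.55},
    {"dx": 0, "dy": 0, "dz": 0.08, "ax": 0, "ay": 0, "az": 0, "claw": 0.55},
    {"dx": 0, "dy": 0, "dz": 0.122, "ax": 0, "ay": 0, "az": 0, "claw": 0.55},
    {"dx": 0, "dy": 0, "dz": 0.122, "ax": 0, "ay": 0, "az": 0, "claw": 0.55},
    {"dx": 0, "dy": 0, "dz": 0.122, "ax": 0, "ay": 0, "az": 0, "claw": 0.55}
  ]
}}

```text
t: 46.95
position: [553.5, -310.3, 257.7]
tool_rot: [2.369, 2.059, 0.002]
wrist_force: [1.0, -0.3, -0.6]
width: 47.3
```

```bash
python3 - <<'E'
from h import *
s=tool();w=snap('wrist','w21.png')
m=(w['pixels'].max(2)<75).astype(np.uint8)
b=blob(w,m,(285,150,365,285))[0];print(b[:2])
for v in range(b[1][1],b[1][1]+b[1][3],6):
    x=np.where(b[2][v])[0];print(v,x.min(),x.max(),end=' | ')
for z in(198,203,210):print(z,proj(w,[553,-308,z]))
# predicted blob under identical knob pose of w4 (top disc centre (322.5,242) there => P)
E
```

```text
t 47.0 pos [ 553.5 -310.3  257.7] jaw deg -8.0 z [ 0.003 -0.002 -1.   ] q [-0.62  0.38  0.6   1.79  0.    1.09] F [ 1.  -0.3 -0.6] w 47.3
(array([319.33019912, 233.00829646]), array([ 300,  199,   40,   63, 1808], dtype=int32))
199 315 322 | 205 309 330 | 211 307 332 | 217 308 331 | 223 308 331 | 229 304 334 | 235 301 338 | 241 300 339 | 247 300 338 | 253 302 337 | 259 309 329 | 198 [317.94315971 243.45733174]
203 [317.93722944 245.94226571]
210 [317.92853055 249.58732407]
```

Knob silhouette matches the original home one (rows 199–261 vs 198–259): the pin's home. Retreat and check.

Emit:
{"api": "play_rows", "payload": {
  "series": [
    {"dx": -0.04, "dy": 0.02, "dz": 0.02, "ax": 0, "ay": 0, "az": 0, "claw": 0.55},
    {"dx": -0.08, "dy": 0.04, "dz": 0.04, "ax": 0, "ay": 0, "az": 0, "claw": 0.55},
    {"dx": -0.12, "dy": 0.06, "dz": 0.05, "ax": 0, "ay": 0, "az": 0, "claw": 0.55},
    {"dx": -0.16, "dy": 0.08, "dz": 0.05, "ax": 0, "ay": 0, "az": 0, "claw": 0.55},
    {"dx": -0.2, "dy": 0.1, "dz": 0.05, "ax": 0, "ay": 0, "az": 0, "claw": 0.55},
    {"dx": -0.24, "dy": 0.12, "dz": 0.05, "ax": 0, "ay": 0, "az": 0, "claw": 0.55},
    {"dx": -0.27, "dy": 0.08, "dz": 0.05, "ax": 0, "ay": 0, "az": 0, "claw": 0.55},
    {"dx": -0.29, "dy": 0.04, "dz": 0.05, "ax": 0, "ay": 0, "az": 0, "claw": 0.55},
    {"dx": -0.3, "dy": 0.0, "dz": 0.05, "ax": 0, "ay": 0, "az": 0, "claw": 0.55},
    {"dx": -0.3, "dy": 0.0, "dz": 0.05, "ax": 0, "ay": 0, "az": 0, "claw": 0.55},
    {"dx": -0.3, "dy": 0.0, "dz": 0.05, "ax": 0, "ay": 0, "az": 0, "claw": 0.55}
  ]
}}

```text
t: 48.1
position: [251.7, -309.4, 303.6]
tool_rot: [-2.37, -2.055, -0.003]
wrist_force: [-0.9, -0.1, -0.3]
width: 47.1
```

```bash
python3 - <<'E'
from h import *
tool();S=snap('scene','s22.png');T=snap('top','t22.png')
A=np.array([575,-160.]);k=np.array([-.15,-.9887]);b=np.array([.9887,-.15])
P=A+75*k;print('small bay',P,'S top',proj(S,[*P,192]),'base',proj(S,[*P,106]),'T',proj(T,[*P,192]))
H=A+163*b;print('d hole pred',H,proj(S,[*H,183]),proj(T,[*H,183]))
def fl(c,n):
    h=cv2.cvtColor(c['pixels'],cv2.COLOR_RGB2HSV);return h
a=cv2.resize(S['pixels'][160:320,320:480,::-1],(400,400),interpolation=cv2.INTER_CUBIC);t=cv2.resize(T['pixels'][180:340,300:460,::-1],(400,400),interpolation=cv2.INTER_CUBIC)
cv2.imwrite('pics/m22.png',np.hstack([a,t]))
E
```

```text
t 48.1 pos [ 251.7 -309.4  303.6] jaw deg -8.1 z [-0.002  0.005 -1.   ] q [-1.06 -0.21  0.07  1.86  0.    0.66] F [-0.9 -0.1 -0.3] w 47.1
small bay [ 563.75   -234.1525] S top [420.1095904  224.32194115] base [414.03771477 253.55365643] T [398.58342724 270.37357875]
d hole pred [ 736.1581 -184.45  ] [353.22644396 186.28216636] [391.66223228 204.3726195 ]
```

The viewer is at its limit, so I'll check numerically with the last wrist picture (w21), which has the shaker in view, and the scene camera.

```bash
python3 - <<'E'
from h import *
s=env.get_state();w=snap('wrist');R0=R.from_rotvec(s['tool_rot']).as_matrix();Rc=rot(w['orientation'])
rel=R0.T@(np.array(w['xyz'])-s['position']);rR=R0.T@Rc
R1=R.from_rotvec([2.369,2.059,.002]).as_matrix()
c=dict(mtx=w['mtx'],xyz=np.array([553.5,-310.3,257.7])+R1@rel,orientation=R1@rR)
print(c['xyz'],'knob check',proj(c,[553,-308,198]))
A=np.array([575,-160.]);k=np.array([-.15,-.9887]);P=A+75*k
im=cv2.imread('pics/w21.png');g=cv2.cvtColor(im,cv2.COLOR_BGR2GRAY)
p=proj(c,[*P,191]);print('pred top',p,'pred base',proj(c,[*P,106]));p=p.astype(int);r=48
y0=max(p[1]-r,0);x0=p[0]-r;sub=g[y0:p[1]+r,x0:p[0]+r]
bh=cv2.morphologyEx(sub,cv2.MORPH_BLACKHAT,np.ones((7,7)))
N,l,st,ce=cv2.connectedComponentsWithStats((bh>30).astype(np.uint8));d=np.array([ce[i] for i in range(1,N) if 3<=st[i,4]<=30])
print(len(d));
if len(d):
    q=np.median(d,0)+[x0,y0];print(q,ray(c,*q,191),P); print((d+[x0,y0]).round(0).tolist())
S=snap('scene');T=snap('top')
for n,c2 in(('S',S),('T',T)):
    o=cv2.imread(f'pics/{"scene" if n=="S" else "top"}0.png')
    for z,nm in((192,'top'),(150,'mid'),(106,'base')):
        u,v=proj(c2,[*P,z]).astype(int);row=c2['pixels'][v,u-24:u+25:2].max(1);print(n,nm,(u,v),row.tolist())
E
```

```text
[ 564.83713138 -225.97231913  432.43721694] knob check [318.01968102 243.49434315]
pred top [318.54262671 129.04570415] pred base [318.51679711 125.49636061]
5
[297.  127.5] [ 550.34956956 -231.32808186  191.        ] [ 563.75   -234.1525]
[[297.0, 101.0], [297.0, 115.0], [297.0, 128.0], [306.0, 150.0], [312.0, 167.0]]
S top (np.int64(420), np.int64(224)) [163, 153, 145, 130, 131, 130, 132, 137, 133, 133, 131, 131, 131, 133, 136, 145, 171, 213, 225, 224, 221, 223, 226, 226, 207]
S mid (np.int64(417), np.int64(239)) [123, 123, 123, 124, 123, 110, 113, 122, 128, 133, 138, 140, 143, 146, 144, 136, 126, 118, 157, 214, 220, 219, 218, 212, 164]
S base (np.int64(414), np.int64(253)) [120, 121, 120, 120, 143, 129, 114, 125, 139, 136, 130, 123, 119, 126, 140, 136, 119, 110, 115, 121, 168, 204, 209, 199, 177]
T top (np.int64(398), np.int64(270)) [81, 81, 81, 79, 81, 78, 155, 159, 137, 92, 95, 95, 109, 134, 161, 111, 95, 91, 85, 81, 84, 86, 112, 177, 171]
T mid (np.int64(396), np.int64(276)) [117, 137, 137, 139, 136, 106, 78, 102, 165, 171, 178, 174, 167, 159, 162, 175, 135, 141, 96, 85, 82, 92, 138, 116, 173]
T base (np.int64(393), np.int64(282)) [138, 135, 138, 139, 138, 133, 107, 73, 77, 74, 68, 79, 111, 132, 136, 133, 122, 71, 74, 70, 87, 83, 103, 139, 128]
```

Scene silhouette: the shaker stands at u≈415 (predicted 417), in its ring. The shelf hides the cups, so I'll look at the handles from above the rear with the wrist camera, staying well over the jars.

Emit:
{"api": "play_rows", "payload": {
  "series": [
    {"dx": 0.01, "dy": 0.01, "dz": 0.04, "ax": 0, "ay": 0, "az": -0.14, "claw": 0.3},
    {"dx": 0.04, "dy": 0.03, "dz": 0.07, "ax": 0, "ay": 0, "az": -0.28, "claw": 0.3},
    {"dx": 0.07, "dy": 0.05, "dz": 0.09, "ax": 0, "ay": 0, "az": -0.42, "claw": 0.3},
    {"dx": 0.1, "dy": 0.06, "dz": 0.1, "ax": 0, "ay": 0, "az": -0.56, "claw": 0.3},
    {"dx": 0.13, "dy": 0.07, "dz": 0.1, "ax": 0, "ay": 0, "az": -0.7, "claw": 0.3},
    {"dx": 0.16, "dy": 0.08, "dz": 0.1, "ax": 0, "ay": 0, "az": -0.84, "claw": 0.3},
    {"dx": 0.19, "dy": 0.09, "dz": 0.1, "ax": 0, "ay": 0, "az": -0.98, "claw": 0.3},
    {"dx": 0.22, "dy": 0.1, "dz": 0.1, "ax": 0, "ay": 0, "az": -1.12, "claw": 0.3},
    {"dx": 0.25, "dy": 0.11, "dz": 0.1, "ax": 0, "ay": 0, "az": -1.26, "claw": 0.3},
    {"dx": 0.29, "dy": 0.12, "dz": 0.1, "ax": 0, "ay": 0, "az": -1.4, "claw": 0.3},
    {"dx": 0.33, "dy": 0.13, "dz": 0.1, "ax": 0, "ay": 0, "az": -1.52, "claw": 0.3},
    {"dx": 0.365, "dy": 0.131, "dz": 0.1, "ax": 0, "ay": 0, "az": -1.52, "claw": 0.3},
    {"dx": 0.375, "dy": 0.131, "dz": 0.1, "ax": 0, "ay": 0, "az": -1.52, "claw": 0.3},
    {"dx": 0.375, "dy": 0.131, "dz": 0.1, "ax": 0, "ay": 0, "az": -1.52, "claw": 0.3}
  ]
}}

```text
t: 49.75
position: [594.9, -167.9, 398.4]
tool_rot: [-3.128, 0.135, 0.032]
wrist_force: [-0.1, 0.2, 1.7]
width: 25.7
```

```bash
python3 - <<'E'
from h import *
tool();w=snap('wrist','w23.png');print(w['xyz'])
A=np.array([575,-160.]);b=np.array([.9887,-.15])
g=cv2.cvtColor(w['pixels'],cv2.COLOR_RGB2GRAY)
bh=cv2.GaussianBlur(cv2.morphologyEx(g,cv2.MORPH_BLACKHAT,np.ones((9,9))),(5,5),0)
for n,r,z in(('d',163,183),('a',172,155)):
    H=A+r*b;p=proj(w,[*H,z]);tip=proj(w,[*(A+(r+10)*b),z]);print(n,'pred',p,'tip',tip,'shelf edge',proj(w,[*(A+148*b),225]))
    x,y=p.astype(int)
    if 25<y<455:
        m=cv2.minMaxLoc(bh[y-22:y+22,x-25:x+25]);q=np.array(m[3])+[x-25,y-22];print(m[1],q,ray(w,*q,z),'r',np.linalg.norm(ray(w,*q,z)[:2]-A))
N,l,st,ce=cv2.connectedComponentsWithStats((bh>30).astype(np.uint8))
print([(ce[i].round(0).tolist(),int(st[i,4])) for i in range(1,N) if 6<st[i,4]<80 and 250<ce[i][0]<390 and ce[i][1]<230])
E
```

```text
t 49.8 pos [ 594.9 -167.9  398.4] jaw deg -95.0 z [-0.02   0.011 -1.   ] q [-0.39  0.71  1.42  2.29  0.    2.84] F [-0.1  0.2  1.7] w 25.7
[ 682.58503005 -176.63375819  571.42335173]
d pred [326.55527365  45.72502583] tip [327.31552066  33.79077605] shelf edge [325.75258315  57.71355211]
86.0 [326  46] [ 735.97255772 -183.90601537  183.        ] r 162.73801617524086
a pred [326.93667273  40.08244624] tip [327.65239395  28.85044017] shelf edge [325.75258315  57.71355211]
86.0 [326  46] [ 739.82106674 -184.43024544  155.        ] r 166.62179009381765
[([321.0, 38.0], 17), ([326.0, 46.0], 38), ([325.0, 55.0], 51), ([326.0, 63.0], 12), ([319.0, 98.0], 32), ([356.0, 104.0], 69)]
```

cup_d's hole lies exactly where predicted (326,46; r = 163 mm) and cup_a's at (321,38), r ≈ 174 mm: the nest is under the shelf, handles outward. Retreat clear and hand in.

Emit:
{"api": "play_rows", "payload": {
  "series": [
    {"dx": -0.03, "dy": 0, "dz": 0, "ax": 0, "ay": 0, "az": 0, "claw": 0.3},
    {"dx": -0.07, "dy": 0, "dz": 0, "ax": 0, "ay": 0, "az": 0, "claw": 0.3},
    {"dx": -0.11, "dy": 0, "dz": 0, "ax": 0, "ay": 0, "az": 0, "claw": 0.3},
    {"dx": -0.15, "dy": 0, "dz": 0, "ax": 0, "ay": 0, "az": 0, "claw": 0.3},
    {"dx": -0.19, "dy": 0, "dz": 0, "ax": 0, "ay": 0, "az": 0, "claw": 0.3},
    {"dx": -0.23, "dy": 0, "dz": 0, "ax": 0, "ay": 0, "az": 0, "claw": 0.3},
    {"dx": -0.25, "dy": 0, "dz": 0, "ax": 0, "ay": 0, "az": 0, "claw": 0.3},
    {"dx": -0.25, "dy": 0, "dz": 0, "ax": 0, "ay": 0, "az": 0, "claw": 0.3},
    {"dx": -0.25, "dy": 0, "dz": 0, "ax": 0, "ay": 0, "az": 0, "claw": 0.3},
    {"dx": -0.25, "dy": 0, "dz": 0, "ax": 0, "ay": 0, "az": 0, "claw": 0.3}
  ]
}}

```text
t: 50.8
position: [345.1, -169.4, 404.4]
tool_rot: [-3.134, 0.14, 0.013]
wrist_force: [0.8, 0.0, -0.6]
width: 25.8
```

```bash
python3 - <<'E'
from h import *
tool();print(env.hand_in())
E
```

```text
t 50.8 pos [ 345.1 -169.4  404.4] jaw deg -95.1 z [-0.008  0.005 -1.   ] q [-0.63 -0.13  0.36  2.07 -0.    2.6 ] F [ 0.8  0.  -0.6] w 25.8
the job is handed in; nothing more can be done
None
```

I finished the job and handed it in at about 51 s; the hand-in gives no verdict. I pinned the table at the middle hole and stood the shaker in the small ring. Then I pinned it at the next hole and nested the two cups that were there (cup_a, then cup_d). Last I turned the table back to 0 and let the pin drop home.

**Last checks:**
- **Pin:** the knob's outline matched its original home position.
- **Cups:** both handle holes are where expected for cups at the rear, about 163 mm (cup_d) and 174 mm (cup_a) from the post. Just after nesting, both measured level and at the right height.
- **Shaker:** it shows in its ring in the scene camera, about 1–2 pixels from the predicted spot.

**What went wrong or disagreed:**
- **Finger length:** the real fingertips are about 30 mm short of the reported TCP, so my first grip closed above the knob. I allowed for this afterwards.
- **Cup_a:** it slid about 10 mm outward by its handle hole (the ring's play is 7.5 mm, the limit 12.5 mm). It stayed level, so I left it.
- **Last turn:** the knob seems to have slipped about 5 mm in the grip, and I first took this for the finger touching the shaker.
- **Not confirmed:** the shelf partly hides the shaker and covers the cup rims, so their final positions come from the handle holes and outlines only. The bottle and garlic were not re-measured at the end, and no motion was planned to touch them.

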